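Clear the jammed brush from the core feed chute

TASK

Lift the blue crate off the red one and stand it on the cardboard sheet. Then lift the jammed green scrubbing brush out of the feed chute so that the three pink cores roll down to the yellow stop, and set the brush gently, bristles down, in the red crate. Finally put the blue crate gently back squarely on the red one, edges in line, leaving the red crate where it is and the other things alone.

Things in the scene. Friction and masses are not known exactly. Their poses are not given: they have to be found in the camera images.
- chute: Fixed metal feed chute. Origin at table level on its centre line, x horizontal and up-chute (away from the robot), y across, z up. Its deck rises 30 degrees towards +x: a deck point u mm up the slope from the stop is at x = 0.866 u, z = 30 + 0.5 u mm. Lane 144 mm wide between side walls 45 mm high (square to the deck), 6 mm thick.
- stop (a point): Middle of the lane's low end, on the deck (u = 0), at the up-slope face of the yellow end stop, which is 40 mm high square to the deck. The first core comes to rest against it.
- gauge (a point): Middle of the underside of the red height-gauge bar that crosses the lane: 14 mm along the slope (u = 121 to 135 mm), from 41 to 53 mm above the deck (square to it). Round cores pass under it; the scrub brush does not.
- lamp (a point): Middle of the underside of the white lamp bar, level across the chute above the queue: 30 mm in chute x, 200 mm in y, 22 mm high, on posts 92 mm either side (16 x 12 mm). It leaves no room for a gripper pointing straight down over the jammed brush's handle, but ample room for one square to the deck (leaning 30 degrees towards the robot).
- scrub: Jammed green scrubbing brush, white bristles, 60 (x) x 134 (y) x 99 mm, 0.11 to 0.23 kg. Origin at the middle of its underside (bristle tips), z up through the handle, y along its length. It starts on its bristles across the lane, z square to the deck, x up-slope, held only by the gauge bar; it lifts out freely square to the deck. Body without handle 50 mm high.
- scrub_handle (a point): Middle of the brush's handle bar, 88 mm above the brush's origin along its z; axes as the brush. The bar is flat-sided, 20 mm wide (x), 22 mm high (z), with 76 mm free between its legs (y = -38 to 38 mm) and a 27 mm gap beneath.
- blue: Blue open crate, 190 (x) x 180 (y) x 60 mm high, 0.28 to 0.56 kg, flat bottom, combs fixed inside. Origin at the centre of its underside, z up. A black flat-sided handle bar runs along y right over the middle, 20 mm wide (x), 22 mm high, its middle 89 mm above the origin. At the start it stands on the red crate.
- red: Red open crate under the blue one, 190 (x) x 180 (y) x 115 mm high, walls 5 mm, floor 5 mm, empty, 0.9 kg, loose on the table. Origin at the centre of its underside, z up. The blue crate's bottom rests on its rim.
- card: Cardboard sheet with pink paint spots, 220 x 220 x 4 mm, fixed flat on the table. Origin at the centre of its underside. It may lie to the left or to the right of the crates.
- core1: Pink round brush core with black ends, a roller 36 mm in diameter and 140 mm long, 0.09 kg, lying across the lane (its y axis is its length); origin at its middle, on its axis. Number 1 counting up-chute in the queue behind the scrub brush; rolls down by itself once free. At rest in its final place its origin is at x = 7, z = 55 mm in the chute's frame.
- core2: Pink round brush core with black ends, a roller 36 mm in diameter and 140 mm long, 0.09 kg, lying across the lane (its y axis is its length); origin at its middle, on its axis. Number 2 counting up-chute in the queue behind the scrub brush; rolls down by itself once free. At rest in its final place its origin is at x = 38, z = 73 mm in the chute's frame.
- core3: Pink round brush core with black ends, a roller 36 mm in diameter and 140 mm long, 0.09 kg, lying across the lane (its y axis is its length); origin at its middle, on its axis. Number 3 counting up-chute in the queue behind the scrub brush; rolls down by itself once free. At rest in its final place its origin is at x = 69, z = 91 mm in the chute's frame.
- hairbrush: Black and dark pink hairbrush lying on the table, 200 mm long, 30 mm high; origin under the joint of head (to its +x) and handle. Bystander: leave alone.
- comb: Black tail comb lying on the table, 180 mm long, 6 mm high; origin under the middle of the toothed part, tail to its -x. Bystander: leave alone.
- jar: Jar, 68 mm diameter, 90 mm high, origin under its centre. Bystander: leave alone.
- bottle: Bottle, 60 mm diameter, 160 mm high, origin under its centre. Bystander: leave alone.
- tape: Yellow tape roll lying flat, 100 mm diameter, 45 mm high, origin under its centre. Bystander: leave alone.
- mug: White mug, 80 mm diameter, 90 mm high, origin under its centre. Bystander: leave alone.
- driver: Red-handled screwdriver lying on the table, 200 mm long, 26 mm high, origin under its middle, tip to its +x. Bystander: leave alone.
Things that resemble listed ones, but are neither listed nor needed, are in the scene too. What is shaped like the core3 but orange or white is not meant.

How it is judged:
By the outcome, as a careful person would: the job done as asked, in the order asked, and still so for the second after the job is handed in, with the robot touching nothing.
It also fails if it takes over 72 s, if anything falls off the work surface, if the arm or the gripper's body presses on something with over 40 N, if the wrist force passes 120 N, or if a joint passes its speed limit or range.

ROBOT

A 6-joint arm with a two-finger parallel gripper is mounted at the origin on the work surface. World frame = base frame: x ahead of the robot, y to its left, z up, the work surface at z = 0. Lengths are in m, angles in rad, forces in N, time in s.
With the tool pointing down it reaches from about 0.375 to 0.975 m from the base axis. Payload 3.8 kg.
Tool frame: the origin (TCP) lies midway between the tips of the shut fingers; the grasp point (between the pads) lies 19 mm behind it; z points along the fingers, y is the line along which they close (so a half turn about z gives the same grasp; the last joint's range is limited). The gripper opens to 85 mm and grips with 20 to 120 N. Pads are 22 mm wide; open, the fingers measure 114 mm over their backs; the gripper's body (76 mm by 85 mm) begins 54 mm behind the grasp point. The pads swing forward as they close: fully open they stand 13 mm farther back than shut.
Start: joints at [-1.376, 0.264, 1.604, -0, 1.274, -0.037], TCP at [0.155, -0.657, 0.231] pointing down, gripper open.
Joint ranges: [-2.63, 2.63], [-0.94, 2.18], [0.31, 2.57], [-1.31, 4.45], [0, 2.66], [-2.55, 2.55]. Speed limits (rad/s): [2.57, 2.57, 3.14, 3.14, 3.14, 3.14].

INTERFACE

Orientations are given as a rotation vector (axis times angle).
In Python, from workcell import bot gives the robot as it stands.
- The arm moves only by the tool jog_arm, never from a script. Its argument "motion" is a list of rows, each a list of 5 numbers: the opening, from -1 (shut) to 1 (fully open), then the shift along the tool's x, y, z in mm, then the turn about the tool's z in degrees. In form: [[claw, x, y, z, twist], ...]. A call has 1 to 10 rows; each row shifts and turns the commanded pose from where the row before left it, along the tool's axes as they then stand; what a row does not reach is not made up. A row lasts 1/12 s, in which the tool goes at most 41.7 mm and 7.16 degrees, less where a joint would pass 70% of its speed; a pose out of reach is approached as far as the arm can. A call with a gripper value outside its range is refused whole. The fingers move at their own pace and stop on an object; "force" is the grip in N (left out, the last holds). Time passes only in rows, so rows that do not move let the fingers close. It gives the time, the measured TCP pose, the force, the opening and the grip force at its end, in the units of the state.
- bot.read_state(): the state, without advancing time (a new reading comes with each control period).
- bot.read_camera(name): name is "scene" or "top" or "wrist"; returns (picture, depth): 384x512x3 uint8, red, green, blue; 384x512 float32, m along the optical axis (not along the pixel's ray), 0 where there is no reading.
- bot.get_calibration(name): a dict with "vfov" (degrees; the focal length in pixels is half the picture's height over the tangent of half this angle, whatever the lens; pixels are square), "cx", "cy" (the principal point, pixels), "dist" ([k1, k2, p1, p2, k3] as OpenCV has them; the pictures are not rectified), "rvec" (rotation vector, rad) and "tvec" (3), from world to camera coordinates, as OpenCV has them; the wrist camera has in their place "tool_from_camera" (4x4, takes a point from camera to tool coordinates, whose origin is the TCP and whose axes are the flange's). Camera axes: x right, y down, z forward; pixel columns grow to the right and rows downward; lengths in m; the calibration is good to about 2 mm. A picture is of the moment at which its call begins: read the wrist's pose just before it. get_calibration takes no time and is no camera call.
- bot.finish_job(): hands the job in; it is judged then, once.
The state is a dict: "time": time; "q": joint angles; "joint_vel": joint speeds; "joint_torque": joint torques, N m; "tool_pos": TCP position; "tcp_rot": TCP orientation; "wrist_force": force on the tool from outside, world axes, zero at the start; "torque": the same for the moment, N m; "width": opening from 0.0 (shut) to 1.0 (fully open); "grip_force": force on a finger pad.
Only numpy, scipy, OpenCV 4.12 (cv2) and the standard library are available. Lean on these libraries where they do the work, as an engineer would, in place of code of your own. Each camera call takes 0.05 s, during which the arm holds its last target. There are 200 camera calls.

## Working session

There is one attempt and no reset: what is moved stays moved. The work goes in short steps, Python scripts to look and compute and a tool call to move; the robot and the scene stay as the last step left them, time stands still between calls to the robot, and variables do not carry over. Pictures are saved under pics/ and viewed, at most 13 in all, crops included, and the job is handed in when it is done.

Besides the shell and the picture viewer there is one more tool, called after ">>>" in YAML: its name, and indented under it one key for each argument. jog_arm: Moves the arm, as the interface text tells. Its arguments: {"type":"object","properties":{"motion":{"type":"array"},"force":{"type":"number"}},"required":["motion"]}

```bash
mkdir -p pics; ls; cat > h.py <<'E'
import numpy as np, cv2
from workcell import bot
from scipy.spatial.transform import Rotation as R
def cal(n):
    c=bot.get_calibration(n); f=192/np.tan(np.radians(c['vfov'])/2)
    return c,np.array([[f,0,c['cx']],[0,f,c['cy']],[0,0,1]]),np.array(c['dist'],float)
def cam_pose(n,st=None):
    c,K,d=cal(n)
    if n=='wrist':
        T=np.eye(4);T[:3,:3]=R.from_rotvec(st['tcp_rot']).as_matrix();T[:3,3]=st['tool_pos']
        return T@np.array(c['tool_from_camera']),K,d
    T=np.eye(4);T[:3,:3]=R.from_rotvec(np.ravel(c['rvec'])).as_matrix();T[:3,3]=np.ravel(c['tvec'])
    return np.linalg.inv(T),K,d
def cloud(n,dep,st=None):
    T,K,d=cam_pose(n,st)
    v,u=np.mgrid[:384,:512]
    p=cv2.undistortPoints(np.stack([u,v],-1).reshape(-1,1,2).astype(float),K,d).reshape(384,512,2)
    P=np.dstack([p*dep[...,None],dep])
    return P@T[:3,:3].T+T[:3,3]
def rays(n,px,z,st=None):
    T,K,d=cam_pose(n,st)
    p=cv2.undistortPoints(np.array(px,float).reshape(-1,1,2),K,d).reshape(-1,2)
    r=np.c_[p,np.ones(len(p))]@T[:3,:3].T
    o=T[:3,3]; return o+r*((z-o[2])/r[:,2])[:,None]
E
cat > look.py <<'E'
import sys
from h import *
tag=sys.argv[1]
for n in sys.argv[2:]:
    st=bot.read_state(); im,d=bot.read_camera(n)
    cv2.imwrite(f'pics/{tag}_{n}.png',cv2.cvtColor(im,cv2.COLOR_RGB2BGR)); np.savez(f'{tag}_{n}.npz',im=im,d=d,**{k:st[k] for k in('tool_pos','tcp_rot')})
E
python3 look.py a scene top wrist
python3 - <<'E'
from h import *
for n in ('scene','top'):
    T,K,d=cam_pose(n); print(n,T.round(3).tolist(),K[0,0],d)
print(bot.get_calibration('wrist')); print(bot.read_state())
a=cv2.imread('pics/a_scene.png');b=cv2.imread('pics/a_top.png')
E
```

```text
pics
scene [[0.889, 0.386, -0.247, 0.827], [0.459, -0.729, 0.508, -0.563], [0.016, -0.564, -0.825, 1.098], [0.0, 0.0, 0.0, 1.0]] 361.714758767495 [-0.05003637  0.          0.          0.          0.        ]
top [[-0.052, -0.977, 0.208, 0.236], [-0.999, 0.052, -0.005, 0.005], [-0.006, -0.208, -0.978, 1.57], [0.0, 0.0, 0.0, 1.0]] 459.7509509629794 [0.04173031 0.         0.         0.         0.        ]
{'vfov': 70.89451446825166, 'cx': 250.29404954797843, 'cy': 192.16888409836204, 'dist': array([-0.01042779,  0.        ,  0.        ,  0.        ,  0.        ]), 'tool_from_camera': array([[-1.13631215e-03, -9.56493027e-01, -2.91752973e-01,
         7.46534843e-02],
       [ 9.99999292e-01, -1.18972085e-03,  5.64982096e-06,
         2.78009190e-04],
       [-3.52508609e-04, -2.91752760e-01,  9.56493702e-01,
        -1.42277148e-01],
       [ 0.00000000e+00,  0.00000000e+00,  0.00000000e+00,
         1.00000000e+00]])}
{'time': 0.15, 'q': array([-1.37585938e+00,  2.64620151e-01,  1.60511526e+00,  5.39555001e-06,
        1.27371849e+00, -3.69052627e-02]), 'joint_vel': array([-0.00064383, -0.00348551, -0.0032036 , -0.00080624, -0.0012145 ,
       -0.00066933]), 'joint_torque': array([ 8.96558158e-04, -5.15904236e+01, -3.67958450e+01, -1.15195999e-04,
        7.97855464e-03,  3.17258412e-05]), 'tool_pos': array([ 0.1549753 , -0.65635103,  0.23019137]), 'tcp_rot': array([-3.11866527e+00, -3.63144693e-01,  2.22565771e-04]), 'wrist_force': array([-0.25268054,  0.11065884, -1.06194156]), 'torque': array([ 0.02697608, -0.01764957, -0.00548244]), 'grip_force': 0.0, 'width': 1.00228805972625}
```

View pics/a_scene.png

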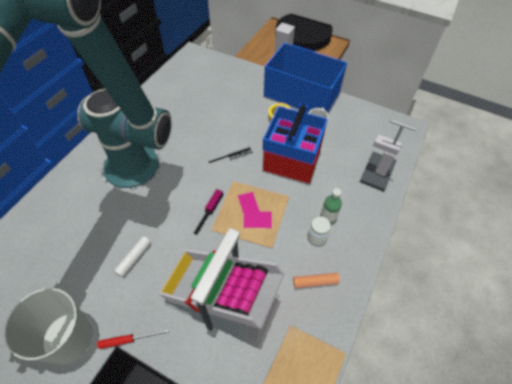

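View pics/a_top.png

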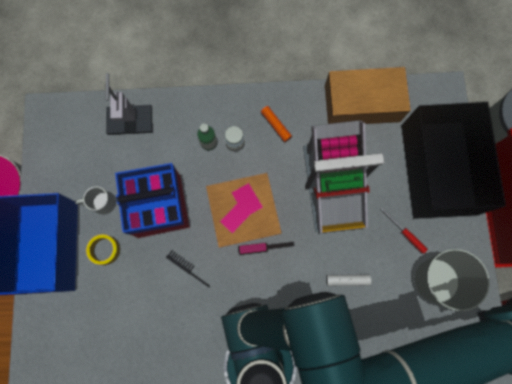

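The scene view shows the blue crate on the red one at (295,135), the spotted card at (252,213) and the chute at (225,285), with the green brush under the lamp bar. The top view shows the crate at (152,200), the card at (243,210), the chute at (340,180) with its stop at (343,227), and the green brush at (342,181).

```bash
cat > m1.py <<'E'
from h import *
def load(n):
    z=np.load(f'a_{n}.npz'); im=z['im']; hsv=cv2.cvtColor(im,cv2.COLOR_RGB2HSV); return im,hsv,z['d'],cloud(n,z['d'])
def rep(name,P):
    P=P[np.isfinite(P).all(1)]
    if len(P)<5: print(name,len(P));return
    xy=(P[:,:2]*1000).astype(np.float32); r=cv2.minAreaRect(xy)
    print(name,len(P),'med',np.median(P,0).round(4),'z5-95',np.percentile(P[:,2],[2,50,98]).round(3),'rect',np.round(r[0],1),np.round(r[1],1),round(r[2],1))
for n in('top','scene'):
    im,h,d,P=load(n); H,S,V=[h[...,i].astype(int) for i in range(3)]; ok=d>0
    Z=P[...,2]
    def box(x0,x1,y0,y1): return ok&(P[...,0]>x0)&(P[...,0]<x1)&(P[...,1]>y0)&(P[...,1]<y1)
    # table ground check
    g=ok&(S<40)&(abs(Z)<.03); print(n,'table z',np.median(Z[g]))
    blue=(H>105)&(H<125)&(S>120)
    crate=box(.3,.75,.2,.5)
    rep('bluerim',P[crate&blue&(Z>.165)&(Z<.19)])
    rep('handle',P[crate&(V<70)&(Z>.203)])
    rep('redcrate',P[crate&((H<8)|(H>174))&(S>150)&(Z<.112)&(Z>.02)])
    brown=(H>8)&(H<22)&(S>60)&(V>110)
    rep('card',P[box(.3,.75,-.12,.25)&brown&(Z<.02)])
    ch=box(.3,.85,-.4,-.1)
    green=(H>50)&(H<80)&(S>120)
    rep('green',P[ch&green]); rep('greenTop',P[ch&green&(Z>.16)])
    yel=(H>18)&(H<32)&(S>120)
    rep('yellow',P[ch&yel]); 
    rep('redbar',P[ch&((H<8)|(H>174))&(S>150)&(Z>.06)])
    rep('lamp',P[ch&(S<40)&(Z>.2)])
    rep('pink',P[ch&(H>155)&(H<173)&(S>120)])
    rep('allchute',P[ch&(Z>.02)&(Z<.2)])
E
python3 m1.py
python3 - <<'E'
import cv2,numpy as np
a=cv2.imread('pics/a_top.png');b=cv2.imread('pics/a_scene.png')
x=cv2.resize(a[110:245,290:400],None,fx=3.6,fy=3.6,interpolation=2);y=cv2.resize(a[150:250,100:200],None,fx=4,fy=4,interpolation=2)
c=np.zeros((490,800,3),np.uint8);c[:486,:396]=x;c[:400,400:]=y
cv2.imwrite('pics/a_crop.png',c)
E
```

```text
top table z 0.0001982596074846521
bluerim 488 med [0.5369 0.3166 0.1739] z5-95 [0.166 0.174 0.182] rect [538.2 319.8] [193.8 182.8] 7.4
handle 348 med [0.5372 0.3211 0.2143] z5-95 [0.206 0.214 0.221] rect [540.1 318.9] [ 22.3 166.6] 8.0
redcrate 28 med [0.4419 0.3301 0.067 ] z5-95 [0.047 0.067 0.099] rect [450.9 292.1] [ 32.9 166.2] 21.7
card 2954 med [0.5045 0.021  0.0041] z5-95 [-0.003  0.004  0.011] rect [514.5  29.2] [222.7 222.9] 9.9
green 689 med [ 0.5572 -0.2836  0.1684] z5-95 [0.142 0.168 0.204] rect [ 558.9 -289. ] [ 55.9 131.9] 4.0
greenTop 532 med [ 0.5552 -0.2861  0.1878] z5-95 [0.161 0.188 0.205] rect [ 558.9 -289.3] [ 55.9 131.4] 4.0
yellow 250 med [ 0.4294 -0.3032  0.0538] z5-95 [0.029 0.054 0.07 ] rect [ 477.6 -297. ] [118.8 138.7] 3.6
redbar 179 med [ 0.5289 -0.2919  0.1402] z5-95 [0.131 0.14  0.146] rect [ 529.1 -290.6] [ 11.8 165.2] 3.2
lamp 1066 med [ 0.5903 -0.286   0.2833] z5-95 [0.201 0.283 0.29 ] rect [ 655.3 -283.3] [166.7 198.7] 3.2
pink 751 med [ 0.6635 -0.2825  0.1913] z5-95 [0.177 0.191 0.208] rect [ 664.  -283.2] [ 61.1 118.9] 3.6
allchute 5476 med [ 0.5
[... 574 characters left out ...]
5-95 [0.162 0.169 0.203] rect [ 562.3 -291.8] [ 58.8 127. ] 4.2
greenTop 324 med [ 0.583  -0.2942  0.169 ] z5-95 [0.162 0.169 0.203] rect [ 562.3 -291.8] [ 58.8 127. ] 4.2
yellow 411 med [ 0.4315 -0.2958  0.0501] z5-95 [0.033 0.05  0.065] rect [ 431.1 -295. ] [ 22.3 135.8] 3.0
redbar 39 med [ 0.5413 -0.3727  0.1381] z5-95 [0.109 0.138 0.147] rect [ 545.2 -371.9] [12.8 32.4] 71.8
lamp 1574 med [ 0.5953 -0.2993  0.2838] z5-95 [0.201 0.284 0.288] rect [ 642.8 -284.9] [191.8 200.8] 3.3
pink 1447 med [ 0.6519 -0.2859  0.1859] z5-95 [0.163 0.186 0.206] rect [ 649.  -283.2] [ 92.4 120.8] 3.5
allchute 6208 med [ 0.6334 -0.3036  0.1578] z5-95 [0.029 0.158 0.199] rect [ 629.6 -250.1] [440.8 299.8] 0.0
```

View pics/a_crop.png

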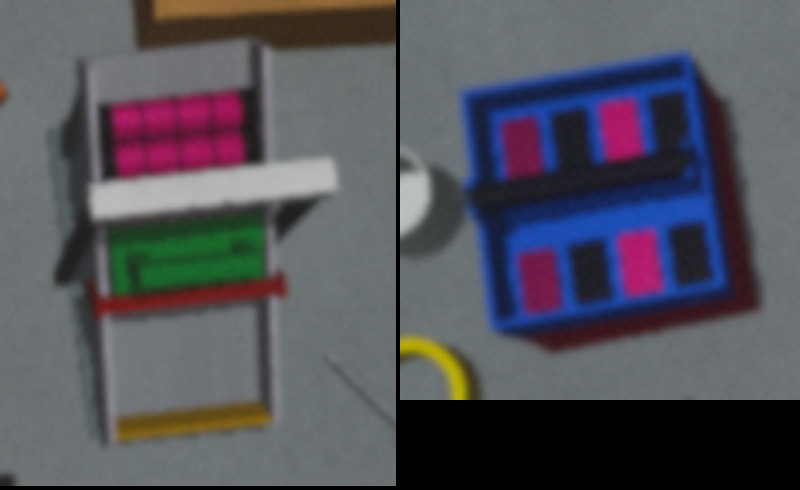

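The crop shows the brush with its handle just below the lamp bar, at about (190,255) in the crop, against the red gauge bar. The blue crate's handle bar runs from (480,195) to (690,165) in the crop. All measured heights and sizes agree with the list. I start by moving above the blue crate.

```bash
cat > plan.py <<'E'
# usage: plan.py x y z closing_yaw_deg  -> delta in current tool axes (mm), twist (deg)
import sys
from h import *
st=bot.read_state(); M=R.from_rotvec(st['tcp_rot']).as_matrix(); p=np.array(st['tool_pos'])
t=np.array([float(v) for v in sys.argv[1:4]])
print('t',round(st['time'],2),'p',p.round(4),'zaxis',M[:,2].round(4),'xaxis',M[:,0].round(3),'yawY',np.degrees(np.arctan2(M[1,1],M[0,1])).round(2),'q',np.round(st['q'],3),'F',np.round(st['wrist_force'],1),'w',round(st['width'],3),'g',st['grip_force'])
print('delta tool mm',(M.T@(t-p)*1000).round(1))
if len(sys.argv)>4:
    a=float(sys.argv[4]); yd=np.array([np.cos(np.radians(a)),np.sin(np.radians(a)),0]); l=M.T@yd
    tw=np.degrees(np.arctan2(-l[0],l[1])); print('twist',tw.round(1),'or',(tw-180*np.sign(tw)).round(1))
E
python3 plan.py .541 .319 .40 7.7
python3 - <<'E'
from h import *
# handle top points in chute frame; lamp underside
exec(open('m1.py').read().split("for n in")[0])
o=np.array([.4448,-.2958,0]);a=np.radians(3.5)
Rz=np.array([[np.cos(a),np.sin(a),0],[-np.sin(a),np.cos(a),0],[0,0,1]])
for n in('top','scene'):
    im,h,d,P=load(n); C=(P-o)@Rz.T*1000; H,S,V=[h[...,i].astype(int) for i in range(3)]
    u=C[...,0]*.866+(C[...,2]-30)*.5; k=-C[...,0]*.5+(C[...,2]-30)*.866
    m=(d>0)&(H>50)&(H<80)&(S>120)&(abs(C[...,1])<90)&(u>100)&(u<230)
    mm=m&(k>92); print(n,mm.sum(),'handle u',np.percentile(u[mm],[2,50,98]).round(1),'k',np.median(k[mm]).round(1),'y',np.percentile(C[...,1][mm],[2,50,98]).round(1))
    mm=m&(k<60)&(k>40); print(' body u',np.percentile(u[mm],[2,98]).round(1),'y',np.percentile(C[...,1][mm],[2,98]).round(1))
    l=(d>0)&(S<40)&(C[...,2]>240)&(C[...,2]<330)&(abs(C[...,1])<105)&(C[...,0]>80)&(C[...,0]<250)
    print(' lamp x',np.percentile(C[...,0][l],[2,98]).round(1),'z',np.percentile(C[...,2][l],[1,50,98]).round(1))
E
```

```text
t 0.15 p [ 0.155  -0.6564  0.2302] zaxis [-4.0e-04  1.8e-03 -1.0e+00] xaxis [0.973 0.23  0.   ] yawY -76.72 q [-1.376  0.265  1.605  0.     1.274 -0.037] F [-0.3  0.1 -1.1] w 1.002 g 0.0
delta tool mm [ 599.8 -860.9 -168.2]
twist -84.4 or 95.6
top 223 handle u [156.  167.6 176.3] k 98.3 y [-48.5   1.6  51.7]
 body u [138.7 191.9] y [-62.4  64.5]
 lamp x [128.5 156.9] z [265.7 284.9 290.6]
scene 119 handle u [159.8 166.7 172.8] k 99.9 y [-50.9  -5.   44.9]
 body u [186.  194.3] y [-63.4  57.1]
 lamp x [128.  156.8] z [256.7 285.  288. ]
```

>>> jog_arm:
  motion:
    - [1,10,0,-40,0]
    - [1,30,0,-28,0]
    - [1,30,0,-28,0]
    - [1,30,0,-28,0]
    - [1,30,0,-28,0]
    - [1,40,0,-10,0]
    - [1,40,0,-5,0]
    - [1,40,0,0,0]
    - [1,40,0,0,0]
    - [1,40,0,0,0]

```text
time: 0.98
tool_pos: [0.4779, -0.5804, 0.3982]
tcp_rot: [-3.12, -0.363, 0.0]
wrist_force: [-0.1, -0.4, 0.5]
width: 1.0
grip_force: 0.0
```

```bash
python3 plan.py .541 .319 .40 7.7
```

```text
t 0.98 p [ 0.4779 -0.5804  0.3982] zaxis [-1.e-04  1.e-04 -1.e+00] xaxis [ 0.973  0.23  -0.   ] yawY -76.73 q [-0.915  0.371  1.168 -0.     1.603  0.424] F [-0.1 -0.4  0.5] w 1.0 g 0.0
delta tool mm [ 267.9 -860.9   -1.7]
twist -84.4 or 95.6
```

>>> jog_arm:
  motion:
    - [1,12.2,-39.1,0,0]
    - [1,12.2,-39.1,0,0]
    - [1,12.2,-39.1,0,0]
    - [1,12.2,-39.1,0,0]
    - [1,12.2,-39.1,0,0]
    - [1,12.2,-39.1,0,0]
    - [1,12.2,-39.1,0,0]
    - [1,12.2,-39.1,0,0]
    - [1,12.2,-39.1,0,0]
    - [1,12.2,-39.1,0,0]

```text
time: 1.82
tool_pos: [0.5047, -0.1706, 0.398]
tcp_rot: [-3.12, -0.363, 0.0]
wrist_force: [0.7, -0.9, -0.1]
width: 1.002
grip_force: 0.0
```

>>> jog_arm:
  motion:
    - [1,12.2,-39.1,0,0]
    - [1,12.2,-39.1,0,0]
    - [1,12.2,-39.1,0,0]
    - [1,12.2,-39.1,0,0]
    - [1,12.2,-39.1,0,0]
    - [1,12.2,-39.1,0,0]
    - [1,12.2,-39.1,0,0]
    - [1,12.2,-39.1,0,0]
    - [1,12.2,-39.1,0,0]
    - [1,12.2,-39.1,0,0]

```text
time: 2.65
tool_pos: [0.5336, 0.238, 0.398]
tcp_rot: [3.12, 0.364, -0.0]
wrist_force: [0.2, -0.4, 0.9]
width: 1.003
grip_force: 0.0
```

>>> jog_arm:
  motion:
    - [1,12.2,-39.1,0,0]
    - [1,12.2,-39.1,0,0]
    - [1,0,0,0,-7]
    - [1,0,0,0,-7]
    - [1,0,0,0,-7]
    - [1,0,0,0,-7]
    - [1,0,0,0,-7]
    - [1,0,0,0,-7]
    - [1,0,0,0,-7]
    - [1,0,0,0,-7]

```text
time: 3.48
tool_pos: [0.5396, 0.3177, 0.3977]
tcp_rot: [-2.579, -1.794, 0.001]
wrist_force: [-0.1, 0.0, -0.3]
width: 1.001
grip_force: 0.0
```

>>> jog_arm:
  motion:
    - [1,0,0,0,-7]
    - [1,0,0,0,-7]
    - [1,0,0,0,-7]
    - [1,0,0,0,-7]
    - [1,0,0,0,0]

```text
time: 3.9
tool_pos: [0.5397, 0.3176, 0.3978]
tcp_rot: [-2.072, -2.361, 0.001]
wrist_force: [0.2, -0.4, 1.3]
width: 1.001
grip_force: 0.0
```

```bash
python3 plan.py .541 .319 .187 7.7; python3 look.py b wrist; python3 - <<'E'
from h import *
z=np.load('b_wrist.npz');P=cloud('wrist',z['d'],z);h=cv2.cvtColor(z['im'],cv2.COLOR_RGB2HSV);H,S,V=[h[...,i].astype(int) for i in range(3)]
x,y,Z=[P[...,i] for i in range(3)]
reg=(x>.38)&(x<.7)&(y>.18)&(y<.45)
for nm,m in(('handle',reg&(Z>.207)&(Z<.225)),('rim',reg&(H>105)&(H<125)&(Z>.168)&(Z<.182)),('redlow',reg&((H<8)|(H>174))&(S>120))):
    q=P[m]
    if len(q)<5: print(nm,len(q));continue
    r=cv2.minAreaRect((q[:,:2]*1000).astype(np.float32)); print(nm,len(q),np.median(q[:,2]).round(4),np.round(r[0],1),np.round(r[1],1),round(r[2],1))
E
```

```text
t 3.9 p [0.5397 0.3176 0.3978] zaxis [-8.e-04 -4.e-04 -1.e+00] xaxis [-0.13   0.992 -0.   ] yawY 7.45 q [ 0.492  0.118  1.477 -0.     1.548  0.362] F [ 0.2 -0.4  1.3] w 1.001 g 0.0
delta tool mm [  1.3   1.7 210.8]
twist -0.2 or 179.8
handle 2266 0.2144 [539. 319.] [ 29.4 169.4] 7.5
rim 2320 0.1746 [539.2 318.7] [190.7 180.2] 7.4
redlow 0
```

View pics/b_wrist.png

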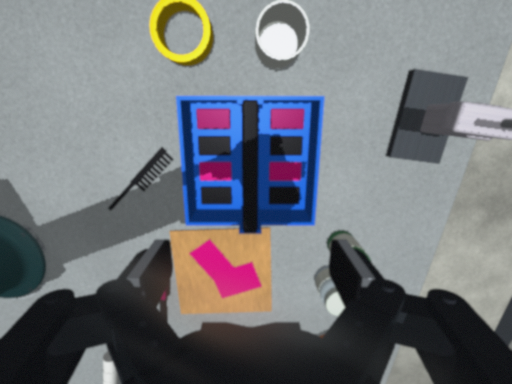

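The wrist view shows the blue crate squarely below, with its handle along (250,165) between the fingers.

>>> jog_arm:
  motion:
    - [1,1,0,35,0]
    - [1,0,0,40,0]
    - [1,0,0,40,0]
    - [1,0,0,40,0]
    - [1,0,0,30,0]
    - [1,0,0,16,0]
    - [1,0,0,10,0]
    - [1,0,0,0,0]
    - [-1,0,0,0,0]
    - [-1,0,0,0,0]
  force: 60

```text
time: 4.78
tool_pos: [0.541, 0.3194, 0.1895]
tcp_rot: [2.076, 2.356, 0.005]
wrist_force: [0.4, -0.9, 0.6]
width: 0.75
grip_force: 0.0
```

>>> jog_arm:
  motion:
    - [-1,0,0,0,0]
    - [-1,0,0,0,0]
    - [-1,0,0,0,0]
    - [-1,0,0,0,0]
    - [-1,0,0,0,0]
    - [-1,0,0,0,0]

```text
time: 5.28
tool_pos: [0.5403, 0.3191, 0.1888]
tcp_rot: [2.076, 2.357, 0.003]
wrist_force: [-1.2, -0.8, 5.7]
width: 0.222
grip_force: 61.1
```

Gripped at 20 mm opening. I lift it and look at the red crate with the top camera.

>>> jog_arm:
  motion:
    - [-1,0,0,-4,0]
    - [-1,0,0,-8,0]
    - [-1,0,0,-15,0]
    - [-1,0,0,-25,0]
    - [-1,0,0,-25,0]
    - [-1,0,0,-15,0]
    - [-1,0,0,-8,0]
    - [-1,0,0,0,0]

```text
time: 5.95
tool_pos: [0.5405, 0.3191, 0.2893]
tcp_rot: [2.075, 2.357, 0.004]
wrist_force: [0.2, -0.6, -5.1]
width: 0.219
grip_force: 59.7
```

```bash
python3 plan.py .5145 .029 .285 9.9
```

```text
t 5.95 p [0.5405 0.3191 0.2893] zaxis [ 0.0027  0.0014 -1.    ] xaxis [-0.127  0.992  0.001] yawY 7.28 q [ 0.494  0.143  1.641 -0.     1.354  0.367] F [ 0.2 -0.6 -5.1] w 0.219 g 59.68430936336517
delta tool mm [-284.4  -62.5    3.8]
twist -2.6 or 177.4
```

>>> jog_arm:
  motion:
    - [-1,-12,-3,0,-0.3]
    - [-1,-25,-5.5,0,-0.3]
    - [-1,-35,-7.5,0,-0.3]
    - [-1,-38,-8,0,-0.3]
    - [-1,-38,-8,0,-0.3]
    - [-1,-38,-8,0,-0.3]
    - [-1,-38,-8,0,-0.3]
    - [-1,-30,-7,0,-0.3]
    - [-1,-20,-4.5,0,-0.2]
    - [-1,-10,-3,0,0]

```text
time: 6.78
tool_pos: [0.5184, 0.0252, 0.2849]
tcp_rot: [-2.024, -2.4, 0.006]
wrist_force: [0.3, 0.4, -5.7]
width: 0.222
grip_force: 59.5
```

>>> jog_arm:
  motion:
    - [-1,0,0,20,0]
    - [-1,0,0,40,0]
    - [-1,0,0,40,0]
    - [-1,0,0,40,0]
    - [-1,0,0,35,0]
    - [-1,0,0,20,0]
    - [-1,0,0,8,0]
    - [-1,0,0,0,0]

```text
time: 7.45
tool_pos: [0.5172, 0.0287, 0.081]
tcp_rot: [-2.018, -2.401, 0.007]
wrist_force: [0.3, -0.2, -5.1]
width: 0.221
grip_force: 59.7
```

```bash
python3 plan.py .5145 .029 .078 9.9; python3 look.py c top; cat > red.py <<'E'
import sys
from h import *
n=sys.argv[2]; z=np.load(f'{sys.argv[1]}_{n}.npz');P=cloud(n,z['d'],z);h=cv2.cvtColor(z['im'],cv2.COLOR_RGB2HSV);H,S,V=[h[...,i].astype(int) for i in range(3)]
x,y,Z=[P[...,i] for i in range(3)]
def rep(nm,m):
    q=P[m]; 
    if len(q)<5: print(nm,len(q)); return
    r=cv2.minAreaRect((q[:,:2]*1000).astype(np.float32)); print(nm,len(q),'z',np.median(q[:,2]).round(4),np.round(r[0],1),np.round(r[1],1),round(r[2],1))
redm=((H<8)|(H>174))&(S>120)
A=(x>.38)&(x<.7)&(y>.17)&(y<.48)
rep('redrim',A&redm&(Z>.108)&(Z<.122)); rep('red all',A&redm&(Z>.0))
B=(x>.35)&(x<.7)&(y>-.12)&(y<.175); bl=(H>105)&(H<125)&(S>120)
rep('bluerim',(A|B)&bl&(Z>.055)&(Z<.4)); 
E
python3 red.py c top
```

```text
t 7.45 p [0.5172 0.0287 0.081 ] zaxis [-6.9e-03  1.0e-04 -1.0e+00] xaxis [-0.172  0.985  0.001] yawY 9.9 q [ 0.007  0.119  2.075  0.     0.955 -0.166] F [ 0.3 -0.2 -5.1] w 0.221 g 59.659536480903625
delta tool mm [ 0.7 -2.6  3.1]
twist -0.0 or 180.0
redrim 331 z 0.114 [540.  317.8] [192.1 180.8] 8.6
red all 3406 z 0.009 [540.  317.9] [192.1 180.9] 8.7
bluerim 122 z 0.0694 [514.1  30.7] [223.3 130.3] 81.5
```

>>> jog_arm:
  motion:
    - [-1,0,-2,1,0]
    - [-1,0,0,1,0]
    - [-1,0,0,1,0]
    - [-1,0,0,0.7,0]
    - [-1,0,0,0,0]
    - [-1,0,0,0,0]

```text
time: 8.0
tool_pos: [0.5186, 0.0282, 0.0811]
tcp_rot: [2.021, 2.404, 0.001]
wrist_force: [0.3, 0.5, -4.8]
width: 0.22
grip_force: 59.7
```

>>> jog_arm:
  motion:
    - [-1,0,0,1,0]
    - [-1,0,0,1,0]
    - [-1,0,0,1,0]
    - [-1,0,0,0,0]

```text
time: 8.33
tool_pos: [0.5185, 0.0282, 0.0777]
tcp_rot: [2.022, 2.404, 0.0]
wrist_force: [-0.7, -0.5, -2.1]
width: 0.221
grip_force: 60.0
```

>>> jog_arm:
  motion:
    - [-1,0,0,0.7,0]
    - [-1,0,0,0,0]
    - [0,0,0,0,0]
    - [0,0,0,0,0]
    - [0,0,0,0,0]
    - [0,0,0,-10,0]
    - [0,0,0,-40,0]
    - [0,0,0,-40,0]
    - [0,0,0,-40,0]
    - [0,0,0,-40,0]

```text
time: 9.17
tool_pos: [0.5181, 0.0282, 0.2494]
tcp_rot: [2.022, 2.404, 0.001]
wrist_force: [0.7, 0.3, -0.0]
width: 0.495
grip_force: 0.0
```

>>> jog_arm:
  motion:
    - [0,0,0,-40,0]
    - [0,0,0,-40,0]
    - [0,0,0,-40,0]
    - [0,0,0,-40,0]
    - [0,0,0,0,0]

```text
time: 9.58
tool_pos: [0.5214, 0.0282, 0.4184]
tcp_rot: [2.013, 2.394, 0.018]
wrist_force: [-0.6, -0.4, 0.6]
width: 0.501
grip_force: 0.0
```

```bash
python3 look.py d top scene wrist; for n in top scene wrist; do python3 red.py d $n; done; python3 plan.py .541 -.29 .4 3.5
```

```text
redrim 319 z 0.1138 [539.9 317.9] [192.2 180.4] 8.8
red all 3425 z 0.009 [539.9 317.8] [192.5 181. ] 8.6
bluerim 149 z 0.0675 [520.8  30.1] [188.6 176.3] 9.9
redrim 263 z 0.1136 [543.3 318.3] [186.9 182.2] 9.1
red all 2710 z 0.0491 [542.8 318.7] [187.4 186.5] 8.5
bluerim 483 z 0.0645 [519.   29.3] [189.2 181.8] 10.0
redrim 786 z 0.114 [553.3 242.7] [188.2  34.6] 10.6
red all 5263 z 0.0363 [550.  262.7] [187.4  70.6] 8.9
bluerim 1541 z 0.0639 [519.   27.5] [189.3 178.1] 9.8
t 9.73 p [0.5185 0.0282 0.408 ] zaxis [ 0.0022  0.     -1.    ] xaxis [-0.172  0.985 -0.   ] yawY 9.88 q [ 0.006 -0.094  1.673  0.     1.561 -0.166] F [-0.2 -0.2 -0.8] w 0.502 g 0.0
delta tool mm [-317.4  -32.5    8.1]
twist 6.4 or -173.6
```

View pics/d_scene.png

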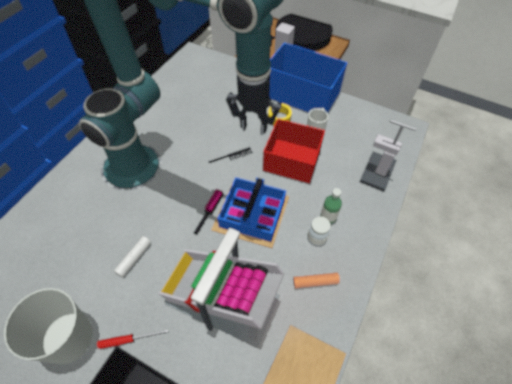

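The blue crate stands on the card, and the red one is free at about (293,150). Moves have no tilt input, so I will try to get the 30 degree tilt by pushing outward at the edge of the arm's reach, straight ahead along the chute's heading.

>>> jog_arm:
  motion:
    - [0,0,0,0,6.4]
    - [0,0,20,0,0]
    - [0,0,40,0,0]
    - [0,0,40,0,0]
    - [0,0,40,0,0]
    - [0,0,40,0,0]
    - [0,0,40,0,0]
    - [0,0,40,0,0]
    - [0,0,40,0,0]
    - [0,0,40,0,0]

```text
time: 10.57
tool_pos: [0.8586, 0.0489, 0.4034]
tcp_rot: [-2.151, -2.285, 0.005]
wrist_force: [0.9, 0.3, 1.4]
width: 0.496
grip_force: 0.0
```

```bash
python3 plan.py .541 -.29 .4 3.5
```

```text
t 10.57 p [0.8586 0.0489 0.4034] zaxis [-4.6e-03 -1.0e-04 -1.0e+00] xaxis [-0.061  0.998  0.   ] yawY 3.48 q [ 0.028  0.63   0.787  0.     1.73  -0.033] F [0.9 0.3 1.4] w 0.496 g 0.0
delta tool mm [-319.  -337.6    4.9]
twist -0.0 or 180.0
```

>>> jog_arm:
  motion:
    - [0,0,40,0,0]
    - [0,0,40,0,0]
    - [0,0,40,0,0]
    - [0,0,40,0,0]
    - [0,0,40,0,0]

```text
time: 10.98
tool_pos: [0.9767, 0.0562, 0.3624]
tcp_rot: [2.13, 2.263, 0.056]
wrist_force: [-0.6, 0.1, 0.2]
width: 0.5
grip_force: 0.0
```

```bash
python3 plan.py .541 -.29 .4 3.5
```

```text
t 10.98 p [0.9767 0.0562 0.3624] zaxis [ 0.0494  0.0033 -0.9988] xaxis [-0.061  0.998  0.   ] yawY 3.48 q [ 0.031  0.957  0.32   0.002  1.816 -0.029] F [-0.6  0.1  0.2] w 0.5 g 0.0
delta tool mm [-319.2 -453.4  -60.2]
twist -0.0 or 180.0
```

Pushing at the limit does tilt the tool outward. I continue.

>>> jog_arm:
  motion:
    - [0,0,36,-20,0]
    - [0,0,36,-20,0]
    - [0,0,36,-20,0]
    - [0,0,36,-20,0]
    - [0,0,36,-20,0]

```text
time: 11.4
tool_pos: [1.0029, 0.0583, 0.4275]
tcp_rot: [2.048, 2.176, 0.229]
wrist_force: [0.2, 0.2, 0.0]
width: 0.495
grip_force: 0.0
```

```bash
python3 plan.py .541 -.29 .4 3.5
```

```text
t 11.4 p [1.0029 0.0583 0.4275] zaxis [ 0.2082  0.0119 -0.978 ] xaxis [-0.061  0.998 -0.001] yawY 3.49 q [ 0.031  0.901  0.311  0.005  1.72  -0.028] F [0.2 0.2 0. ] w 0.495 g 0.0
delta tool mm [-319.6 -477.4  -73.4]
twist -0.0 or 180.0
```

>>> jog_arm:
  motion:
    - [0,0,36,-20,0]
    - [0,0,36,-20,0]
    - [0,0,36,-20,0]
    - [0,0,36,-20,0]
    - [0,0,36,-20,0]
    - [0,0,36,-20,0]

```text
time: 11.9
tool_pos: [1.0216, 0.0599, 0.5025]
tcp_rot: [1.96, 2.083, 0.391]
wrist_force: [-0.2, 0.6, 0.8]
width: 0.502
grip_force: 0.0
```

```bash
python3 plan.py .541 -.29 .4 3.5
```

```text
t 11.9 p [1.0216 0.0599 0.5025] zaxis [ 0.3627  0.0211 -0.9317] xaxis [-0.061  0.998 -0.001] yawY 3.49 q [ 0.031  0.836  0.312  0.01   1.622 -0.028] F [-0.2  0.6  0.8] w 0.502 g 0.0
delta tool mm [-320.1 -504.   -86.2]
twist -0.0 or 180.0
```

>>> jog_arm:
  motion:
    - [0,0,36,-20,0]
    - [0,0,36,-20,0]
    - [0,0,36,-20,0]
    - [0,0,36,-20,0]
    - [0,0,36,-20,0]

```text
time: 12.32
tool_pos: [1.0228, 0.0604, 0.5824]
tcp_rot: [1.882, 2.0, 0.517]
wrist_force: [0.1, -0.6, 0.4]
width: 0.503
grip_force: 0.0
```

```bash
python3 plan.py .541 -.29 .4 3.5
```

```text
t 12.32 p [1.0228 0.0604 0.5824] zaxis [ 0.4851  0.0283 -0.874 ] xaxis [-0.06   0.998 -0.001] yawY 3.5 q [ 0.03   0.767  0.312  0.014  1.555 -0.027] F [ 0.1 -0.6  0.4] w 0.503 g 0.0
delta tool mm [-320.4 -527.7  -84.2]
twist -0.0 or 180.0
```

>>> jog_arm:
  motion:
    - [0,0,26,-14,0]
    - [0,0,0,0,0]

```text
time: 12.48
tool_pos: [1.0209, 0.0604, 0.5984]
tcp_rot: [1.868, 1.986, 0.538]
wrist_force: [-1.6, -0.0, 0.3]
width: 0.498
grip_force: 0.0
```

```bash
python3 plan.py .442 -.296 .367 3.5
```

```text
t 12.48 p [1.0209 0.0604 0.5984] zaxis [ 0.5052  0.0294 -0.8625] xaxis [-0.06   0.998 -0.001] yawY 3.51 q [ 0.03   0.754  0.311  0.014  1.546 -0.027] F [-1.6 -0.   0.3] w 0.498 g 0.0
delta tool mm [-320.4 -634.3 -103.3]
twist -0.0 or 180.0
```

>>> jog_arm:
  motion:
    - [0,-17.8,-35.2,-5.7,0]
    - [0,-17.8,-35.2,-5.7,0]
    - [0,-17.8,-35.2,-5.7,0]
    - [0,-17.8,-35.2,-5.7,0]
    - [0,-17.8,-35.2,-5.7,0]
    - [0,-17.8,-35.2,-5.7,0]
    - [0,-17.8,-35.2,-5.7,0]
    - [0,-17.8,-35.2,-5.7,0]
    - [0,-17.8,-35.2,-5.7,0]

```text
time: 13.23
tool_pos: [0.7483, -0.1092, 0.4858]
tcp_rot: [1.872, 1.991, 0.532]
wrist_force: [-0.6, -0.4, -0.3]
width: 0.497
grip_force: 0.0
```

```bash
python3 plan.py .442 -.296 .367 3.5
```

```text
t 13.23 p [ 0.7483 -0.1092  0.4858] zaxis [ 0.499   0.0293 -0.8661] xaxis [-0.061  0.998 -0.001] yawY 3.55 q [-0.247  0.041  1.486  0.168  1.117 -0.344] F [-0.6 -0.4 -0.3] w 0.497 g 0.0
delta tool mm [-167.6 -334.2  -55.4]
twist -0.0 or 180.0
```

Orientation holds, at 30.0 degrees. I carry on to the pre-grasp and look with the wrist camera.

>>> jog_arm:
  motion:
    - [0,-17.8,-35.2,-5.8,0]
    - [0,-17.8,-35.2,-5.8,0]
    - [0,-17.8,-35.2,-5.8,0]
    - [0,-17.8,-35.2,-5.8,0]
    - [0,-17.8,-35.2,-5.8,0]
    - [0,-17.8,-35.2,-5.8,0]
    - [0,-17.8,-35.2,-5.8,0]
    - [0,-17.8,-35.2,-5.8,0]
    - [0,-17.8,-35.2,-5.8,0]
    - [0,-3,-6,-1,0]

```text
time: 14.07
tool_pos: [0.45, -0.2923, 0.3682]
tcp_rot: [1.88, 1.989, 0.529]
wrist_force: [0.1, -0.6, -0.6]
width: 0.504
grip_force: 0.0
```

>>> jog_arm:
  motion:
    - [0,-4,-11,-2,0]
    - [0,0,0,0,0]

```text
time: 14.23
tool_pos: [0.4428, -0.2958, 0.3667]
tcp_rot: [1.876, 1.988, 0.531]
wrist_force: [0.1, -0.1, -0.1]
width: 0.504
grip_force: 0.0
```

```bash
python3 plan.py .5523 -.2892 .1765 3.5; python3 look.py e wrist; python3 - <<'E'
from h import *
z=np.load('e_wrist.npz');P=cloud('wrist',z['d'],z);h=cv2.cvtColor(z['im'],cv2.COLOR_RGB2HSV);H,S,V=[h[...,i].astype(int) for i in range(3)]
o=np.array([.4448,-.2958,0]);a=np.radians(3.5)
Rz=np.array([[np.cos(a),np.sin(a),0],[-np.sin(a),np.cos(a),0],[0,0,1]])
C=(P-o)@Rz.T*1000;u=C[...,0]*.866+(C[...,2]-30)*.5; k=-C[...,0]*.5+(C[...,2]-30)*.866
m=(z['d']>0)&(H>50)&(H<80)&(S>120)&(abs(C[...,1])<90)
def r(nm,mm):
    if mm.sum()<5: print(nm,mm.sum());return
    b=cv2.minAreaRect(np.c_[u[mm],C[...,1][mm]].astype(np.float32)); print(nm,mm.sum(),'k',np.median(k[mm]).round(1),np.round(b[0],1),np.round(b[1],1),round(b[2],1))
r('handle',m&(k>92)); r('body',m&(k<60)&(k>40)); r('bar',((H<8)|(H>174))&(S>150)&(k>47)&(k<60)&(abs(C[...,1])<90))
r('lamp',(S<40)&(C[...,2]>240)&(C[...,2]<330)&(abs(C[...,1])<105)&(C[...,0]>80)&(C[...,0]<250))
E
```

```text
t 14.23 p [ 0.4428 -0.2958  0.3667] zaxis [ 0.4982  0.0287 -0.8666] xaxis [-0.058  0.998 -0.   ] yawY 3.33 q [-0.909 -0.307  2.003  0.462  1.171 -1.09 ] F [ 0.1 -0.1 -0.1] w 0.504 g 0.0
delta tool mm [2.000e-01 1.000e-01 2.196e+02]
twist -0.2 or 179.8
handle 1238 k 99.6 [163.   -0.4] [ 19.1 103.7] 0.1
body 2323 k 50.9 [163.8  -1.7] [ 58.9 132.1] 0.0
bar 1046 k 54.0 [127.3  -1.1] [ 18.4 165.1] 0.1
lamp 5167 k 150.4 [246.   -0.7] [ 41.5 198.6] 2.6
```

View pics/e_wrist.png

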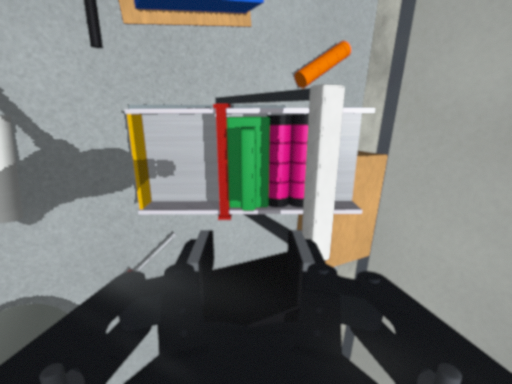

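The wrist view, square to the deck, shows the green handle at about (248,163) between the red gauge bar at (222,160) and the white lamp at (325,170), with room for the gripper. I descend along the tool axis.

>>> jog_arm:
  motion:
    - [0,-0.7,-2,20,0]
    - [0,0,0,40,0]
    - [0,0,0,40,0]
    - [0,0,0,40,0]
    - [0,0,0,35,0]
    - [0,0,0,20,0]
    - [0,0,0,10,0]
    - [0,0,0,0,0]
  force: 50

```text
time: 14.95
tool_pos: [0.5457, -0.2875, 0.1868]
tcp_rot: [1.874, 1.995, 0.534]
wrist_force: [0.1, 0.3, -0.2]
width: 0.502
grip_force: 0.0
```

```bash
python3 plan.py .5506 -.2900 .1755 3.5
```

```text
t 14.95 p [ 0.5457 -0.2875  0.1868] zaxis [ 0.4967  0.0334 -0.8673] xaxis [-0.063  0.998  0.002] yawY 3.57 q [-0.728 -0.034  2.11   0.542  0.76  -1.131] F [ 0.1  0.3 -0.2] w 0.502 g 0.0
delta tool mm [-2.8 -1.5 12.1]
twist 0.2 or -179.8
```

>>> jog_arm:
  motion:
    - [0,-2,-1,8,0]
    - [0,0,0,4,0]
    - [0,0,0,0,0]
    - [-1,0,0,0,0]
    - [-1,0,0,0,0]
    - [-1,0,0,0,0]
    - [-1,0,0,0,0]
    - [-1,0,0,0,0]

```text
time: 15.62
tool_pos: [0.55, -0.2919, 0.1793]
tcp_rot: [1.871, 1.99, 0.532]
wrist_force: [-5.4, -0.4, 3.6]
width: 0.223
grip_force: 50.1
```

```bash
python3 plan.py .5506 -.2900 .1755 3.5
```

```text
t 15.62 p [ 0.55   -0.2919  0.1793] zaxis [ 0.4997  0.0284 -0.8657] xaxis [-0.061  0.998 -0.002] yawY 3.56 q [-0.728 -0.017  2.109  0.552  0.74  -1.144] F [-5.4 -0.4  3.6] w 0.223 g 50.086491107940674
delta tool mm [ 1.8 -1.3  3.6]
twist -0.0 or 180.0
```

>>> jog_arm:
  motion:
    - [-1,0,0,-5,0]
    - [-1,0,0,-12,0]
    - [-1,0,0,-20,0]
    - [-1,0,0,-25,0]
    - [-1,0,0,-30,0]
    - [-1,0,0,-30,0]
    - [-1,0,0,-30,0]
    - [-1,0,0,-25,0]
    - [-1,0,0,-15,0]
    - [-1,0,0,-8,0]

```text
time: 16.45
tool_pos: [0.45, -0.2981, 0.3559]
tcp_rot: [1.868, 1.987, 0.53]
wrist_force: [0.8, -1.6, -1.7]
width: 0.225
grip_force: 49.8
```

```bash
python3 plan.py .54 .318 .4 3.5; python3 look.py f scene; python3 - <<'E'
from h import *
z=np.load('f_scene.npz');P=cloud('scene',z['d']);h=cv2.cvtColor(z['im'],cv2.COLOR_RGB2HSV);H,S,V=[h[...,i].astype(int) for i in range(3)]
o=np.array([.4448,-.2958,0]);a=np.radians(3.5)
Rz=np.array([[np.cos(a),np.sin(a),0],[-np.sin(a),np.cos(a),0],[0,0,1]])
C=(P-o)@Rz.T*1000;m=(H>155)&(H<173)&(S>120)&(abs(C[...,1])<90)&(C[...,2]<200)&(C[...,0]>-60)&(C[...,0]<300)
print('pink chute x',np.percentile(C[...,0][m],[2,50,98]).round(0),m.sum())
E
```

```text
t 16.45 p [ 0.45   -0.2981  0.3559] zaxis [ 0.5025  0.025  -0.8642] xaxis [-0.06   0.998 -0.006] yawY 3.62 q [-0.9   -0.294  2.014  0.467  1.14  -1.099] F [ 0.8 -1.6 -1.7] w 0.225 g 49.78376269340515
delta tool mm [609.3 133.4  22.5]
twist -0.1 or 179.9
pink chute x [-5. 32. 67.] 799
```

View pics/f_scene.png

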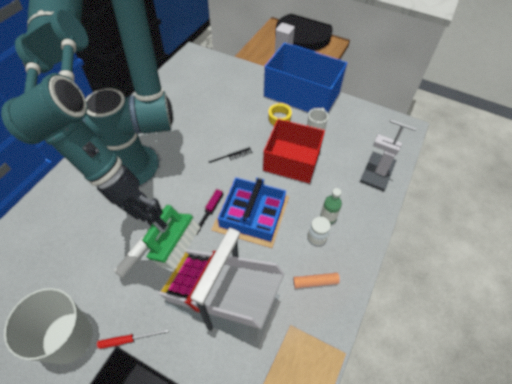

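The brush is lifted, at (168,235), and the cores lie at the yellow stop, at (185,278). Next I move to straight ahead and pull in against the inner limit to turn the tool vertical again.

>>> jog_arm:
  motion:
    - [-1,15,2,-2,0]
    - [-1,34,5,-5,0]
    - [-1,38,6,-6,0]
    - [-1,38,6,-6,0]
    - [-1,38,6,-6,0]
    - [-1,38,6,-6,0]
    - [-1,38,6,-6,0]
    - [-1,38,6,-6,0]
    - [-1,30,5,-3,0]
    - [-1,18,2,-1,0]

```text
time: 17.33
tool_pos: [0.4498, 0.0319, 0.4173]
tcp_rot: [1.87, 1.993, 0.536]
wrist_force: [0.4, -0.3, -2.7]
width: 0.226
grip_force: 49.7
```

```bash
python3 plan.py .33 .02 .42 3.5
```

```text
t 17.33 p [0.4498 0.0319 0.4173] zaxis [ 0.5001  0.0326 -0.8654] xaxis [-0.064  0.998  0.   ] yawY 3.67 q [-0.016 -0.6    2.091  0.045  1.127 -0.088] F [ 0.4 -0.3 -2.7] w 0.226 g 49.69704508781433
delta tool mm [  -4.2 -102.8  -62.6]
twist 0.2 or -179.8
```

>>> jog_arm:
  motion:
    - [-1,25,0,0,0]
    - [-1,0,-30,-17,0]
    - [-1,0,-30,-17,0]
    - [-1,0,-30,-17,0]
    - [-1,0,-30,-17,0]

```text
time: 17.75
tool_pos: [0.3094, 0.0457, 0.4137]
tcp_rot: [1.873, 1.995, 0.53]
wrist_force: [-0.0, 1.3, -0.7]
width: 0.221
grip_force: 49.9
```

```bash
python3 plan.py .33 .02 .42 3.5
```

```text
t 17.75 p [0.3094 0.0457 0.4137] zaxis [ 0.4959  0.0307 -0.8679] xaxis [-0.063  0.998 -0.001] yawY 3.62 q [ 0.073 -0.916  2.213 -0.006  1.325  0.01 ] F [-0.   1.3 -0.7] w 0.221 g 49.89708423614502
delta tool mm [-27.   19.5   4. ]
twist 0.1 or -179.9
```

>>> jog_arm:
  motion:
    - [-1,0,-22,-12,0]
    - [-1,0,-22,-12,0]
    - [-1,0,-22,-12,0]

```text
time: 18.0
tool_pos: [0.2745, 0.055, 0.426]
tcp_rot: [1.898, 2.008, 0.481]
wrist_force: [0.1, 0.4, -1.8]
width: 0.229
grip_force: 50.1
```

```bash
python3 plan.py .33 .02 .42 3.5
```

```text
t 18.0 p [0.2745 0.055  0.426 ] zaxis [ 0.4624  0.0147 -0.8865] xaxis [-0.054  0.999 -0.011] yawY 3.41 q [ 0.212 -0.944  2.185 -0.084  1.427  0.147] F [ 0.1  0.4 -1.8] w 0.229 g 50.06561279296875
delta tool mm [-37.9  44.5  30.5]
twist -0.5 or 179.5
```

```bash
python3 - <<'E'
import numpy as np
from scipy.optimize import least_squares
D=np.array([[.265,1.605,1.274,.675,.230],[.371,1.168,1.603,.7518,.398],[.118,1.477,1.548,.626,.398],[.119,2.075,.955,.518,.081],[.957,.32,1.816,.978,.362],[.754,.311,1.546,1.0227,.598],[-.916,2.213,1.325,.3127,.4137],[.836,.312,1.622,1.0233,.5025]])
def fk(p,q2,q3,q5):
    L1,L2,d,h,c,e=p; s=q2+q3+q5
    return e+L1*np.sin(q2)+L2*np.sin(q2+q3+c)+d*np.sin(s), h+L1*np.cos(q2)+L2*np.cos(q2+q3+c)+d*np.cos(s)
f=lambda p:np.r_[fk(p,*D[:,:3].T)[0]-D[:,3],fk(p,*D[:,:3].T)[1]-D[:,4]]
s=least_squares(f,[.4,.4,.25,.3,0,0]);p=s.x;print(p.round(4),abs(s.fun).max())
# for tool angle s: min r at heights, with which limit
for tilt in(30,20,10,0):
    S=np.pi-np.radians(tilt)
    q2,q3=np.meshgrid(np.linspace(-.94,2.18,400),np.linspace(.31,2.57,300));q5=S-q2-q3
    ok=(q5>0)&(q5<2.66); r,z=fk(p,q2,q3,q5)
    for zz in(.2,.26,.32,.38,.45,.55,.65,.75,.85):
        m=ok&(abs(z-zz)<.004)
        if m.any():
            i=np.argmin(np.where(m,r,9)); j=np.argmax(np.where(m,r,-9)); F=lambda k:[round(float(a.flat[k]),2) for a in(r,q2,q3,q5)]
            print(tilt,zz,'min',F(i),'max',F(j))
E
```

```text
[0.512  0.566  0.3484 0.2517 0.0007 0.0006] 0.0003828772053473539
30 0.2 min [0.35, -0.85, 2.57, 0.89] max [1.21, 1.17, 0.31, 1.14]
30 0.26 min [0.33, -0.94, 2.49, 1.06] max [1.19, 1.11, 0.32, 1.19]
30 0.32 min [0.32, -0.94, 2.39, 1.17] max [1.17, 1.05, 0.31, 1.25]
30 0.38 min [0.31, -0.94, 2.28, 1.28] max [1.15, 0.99, 0.32, 1.31]
30 0.45 min [0.29, -0.94, 2.15, 1.41] max [1.12, 0.92, 0.31, 1.39]
30 0.55 min [0.24, -0.94, 1.95, 1.61] max [1.06, 0.81, 0.31, 1.5]
30 0.65 min [0.16, -0.94, 1.72, 1.83] max [0.98, 0.69, 0.31, 1.61]
30 0.75 min [0.02, -0.94, 1.42, 2.14] max [0.88, 0.56, 0.31, 1.75]
30 0.85 min [-0.23, -0.86, 0.82, 2.66] max [0.75, 0.4, 0.31, 1.9]
20 0.2 min [0.27, -0.94, 2.56, 1.17] max [1.15, 1.15, 0.31, 1.33]
20 0.26 min [0.27, -0.94, 2.45, 1.28] max [1.13, 1.09, 0.32, 1.39]
20 0.32 min [0.26, -0.94, 2.34, 1.39] max [1.11, 1.03, 0.31, 1.45]
20 0.38 min [0.25, -0.94, 2.23, 1.5] max [1.08, 0.97, 0.31, 1.51]
20 0.45 min [0.23, -0.94, 2.1, 1.63] max [1.05, 0.89, 0.32, 1.59]
20 0.55 min [0.17, -0.94, 1.9, 1.84] max [0.98, 0.78, 0.31, 1.7]
20 0.65 min [0.08, -0.94, 1.66, 2.08]
[... 654 characters left out ...]
 1.25, 2.66] max [0.72, 0.5, 0.31, 2.16]
10 0.85 min [-0.09, -0.67, 0.98, 2.66] max [0.56, 0.33, 0.31, 2.33]
0 0.2 min [0.15, -0.94, 2.52, 1.56] max [1.02, 1.12, 0.32, 1.7]
0 0.26 min [0.15, -0.94, 2.41, 1.67] max [1.01, 1.07, 0.31, 1.76]
0 0.32 min [0.14, -0.94, 2.31, 1.78] max [0.98, 1.01, 0.31, 1.82]
0 0.38 min [0.12, -0.94, 2.19, 1.89] max [0.95, 0.94, 0.31, 1.89]
0 0.45 min [0.1, -0.94, 2.06, 2.03] max [0.92, 0.87, 0.32, 1.96]
0 0.55 min [0.03, -0.94, 1.85, 2.23] max [0.85, 0.76, 0.31, 2.07]
0 0.65 min [-0.07, -0.94, 1.59, 2.49] max [0.76, 0.63, 0.31, 2.2]
0 0.75 min [-0.12, -0.84, 1.32, 2.66] max [0.65, 0.49, 0.31, 2.34]
0 0.85 min [0.01, -0.53, 1.01, 2.65] max [0.49, 0.32, 0.31, 2.51]
```

The arm model fits to 0.4 mm. It says that pulling in towards the base at z ≈ 0.5 brings the tool back to vertical, clear above the shoulder. I do this in small steps.

>>> jog_arm:
  motion:
    - [-1,-7,17,-33,0]
    - [-1,-7,17,-33,0]
    - [-1,0,-18,-9,0]
    - [-1,0,-18,-9,0]
    - [-1,0,-18,-9,0]
    - [-1,0,-18,-9,0]

```text
time: 18.5
tool_pos: [0.2187, 0.0525, 0.5154]
tcp_rot: [1.913, 2.013, 0.445]
wrist_force: [-0.2, 0.9, -2.3]
width: 0.226
grip_force: 50.5
```

```bash
python3 plan.py .1 .031 .5 3.5
```

```text
t 18.5 p [0.2187 0.0525 0.5154] zaxis [ 0.4411  0.     -0.8975] xaxis [-0.046  0.999 -0.022] yawY 3.25 q [ 0.375 -0.944  2.004 -0.163  1.651  0.275] F [-0.2  0.9 -2.3] w 0.226 g 50.45891046524048
delta tool mm [ -15.7 -114.3  -38.5]
twist -1.0 or 179.0
```

>>> jog_arm:
  motion:
    - [-1,-22,8,4,0]
    - [-1,-4,-18,-8,0]
    - [-1,-4,-18,-8,0]
    - [-1,-4,-18,-8,0]

```text
time: 18.83
tool_pos: [0.1893, 0.0481, 0.5321]
tcp_rot: [1.93, 2.019, 0.394]
wrist_force: [-0.6, 0.6, -2.6]
width: 0.22
grip_force: 50.4
```

```bash
python3 plan.py .1 .031 .5 3.5
```

```text
t 18.83 p [0.1893 0.0481 0.5321] zaxis [ 0.4119 -0.0212 -0.911 ] xaxis [-0.036  0.999 -0.04 ] yawY 3.12 q [ 0.525 -0.944  1.961 -0.231  1.757  0.395] F [-0.6  0.6 -2.6] w 0.22 g 50.42126655578613
delta tool mm [-12.6 -95.4  -7.2]
twist -1.5 or 178.5
```

>>> jog_arm:
  motion:
    - [-1,-14,8,4,0]
    - [-1,-14,4,2,0]
    - [-1,-6,0,0,0]
    - [-1,0,0,0,0]

```text
time: 19.17
tool_pos: [0.2023, 0.0278, 0.5349]
tcp_rot: [1.924, 2.032, 0.389]
wrist_force: [-0.9, -1.4, -3.0]
width: 0.225
grip_force: 50.4
```

```bash
python3 plan.py .1 .031 .5 3.5
```

```text
t 19.17 p [0.2023 0.0278 0.5349] zaxis [ 0.4062 -0.0186 -0.9136] xaxis [-0.046  0.998 -0.041] yawY 3.67 q [ 0.147 -0.944  1.953 -0.079  1.72   0.065] F [-0.9 -1.4 -3. ] w 0.225 g 50.4138708114624
delta tool mm [   9.3 -107.3   -9.8]
twist -0.9 or 179.1
```

>>> jog_arm:
  motion:
    - [-1,-4,-24,6,0]
    - [-1,-2,-24,6,0]
    - [-1,-2,-24,6,0]
    - [-1,-2,-24,6,0]
    - [-1,-2,-20,3,0]

```text
time: 19.58
tool_pos: [0.1579, 0.0537, 0.5086]
tcp_rot: [1.954, 2.029, 0.302]
wrist_force: [-0.1, 0.6, -2.4]
width: 0.222
grip_force: 50.4
```

```bash
python3 plan.py .1 .031 .5 3.5
```

```text
t 19.58 p [0.1579 0.0537 0.5086] zaxis [ 0.3611 -0.0601 -0.9306] xaxis [-0.024  0.997 -0.074] yawY 3.0 q [ 0.85  -0.944  1.995 -0.331  1.87   0.678] F [-0.1  0.6 -2.4] w 0.222 g 50.40055453777313
delta tool mm [-20.6 -58.2 -11.5]
twist -2.3 or 177.7
```

>>> jog_arm:
  motion:
    - [-1,-22,12,17,0]
    - [-1,-22,12,17,0]
    - [-1,-22,12,17,0]
    - [-1,-22,12,17,0]
    - [-1,0,0,0,0]
    - [-1,0,0,0,0]

```text
time: 20.08
tool_pos: [0.1942, 0.0215, 0.493]
tcp_rot: [1.969, 2.038, 0.275]
wrist_force: [0.8, -0.8, -1.6]
width: 0.22
grip_force: 50.4
```

```bash
python3 plan.py .1 .031 .45 3.5
python3 - <<'E'
from h import *
for n in('a_scene','d_top'):
    z=np.load(n+'.npz');P=cloud(n[2:],z['d']);m=(z['d']>0)&(P[...,2]>.05)&(P[...,0]<-.15)
    q=P[m]; print(n,len(q))
    if len(q):
        for x0 in np.arange(-1.6,-.1,.2):
            for y0 in np.arange(-1.2,1.2,.4):
                s=q[(q[:,0]>=x0)&(q[:,0]<x0+.2)&(q[:,1]>=y0)&(q[:,1]<y0+.4)]
                if len(s)>20: print(round(x0,1),round(y0,1),len(s),s[:,2].max().round(2),end=' | ')
E
```

```text
t 20.08 p [0.1942 0.0215 0.493 ] zaxis [ 0.3387 -0.0654 -0.9386] xaxis [-0.021  0.997 -0.077] yawY 2.79 q [ 0.239 -0.944  2.021 -0.146  1.74   0.156] F [ 0.8 -0.8 -1.6] w 0.22 g 50.36987543106079
delta tool mm [  14.8 -102.6    7.8]
twist -2.4 or 177.6
a_scene 347
-1.0 0.0 81 0.09 | -1.0 0.4 223 0.12 | -1.0 0.8 43 0.09 | d_top 0
```

>>> jog_arm:
  motion:
    - [-1,-25,6,6,0]
    - [-1,-25,4,8,0]
    - [-1,-15,0,0,0]
    - [-1,0,-18,-6,0]
    - [-1,0,-18,-6,0]
    - [-1,0,-18,-6,0]

```text
time: 20.58
tool_pos: [0.1796, -0.0124, 0.5101]
tcp_rot: [1.986, 2.069, 0.235]
wrist_force: [-0.1, -0.6, -2.6]
width: 0.223
grip_force: 50.3
```

```bash
python3 plan.py .1 .031 .45 3.5
```

```text
t 20.58 p [ 0.1796 -0.0124  0.5101] zaxis [ 0.2985 -0.0646 -0.9522] xaxis [-0.029  0.997 -0.077] yawY 3.02 q [-0.199 -0.944  1.976 -0.004  1.799 -0.241] F [-0.1 -0.6 -2.6] w 0.223 g 50.33400535583496
delta tool mm [ 50.1 -91.5  30.7]
twist -1.9 or 178.1
```

>>> jog_arm:
  motion:
    - [-1,-2,-21,1,0]
    - [-1,-2,-21,1,0]
    - [-1,0,-21,1,0]
    - [-1,0,-21,1,0]

```text
time: 20.92
tool_pos: [0.1549, -0.0143, 0.5147]
tcp_rot: [2.014, 2.101, 0.176]
wrist_force: [0.0, 0.1, -1.6]
width: 0.224
grip_force: 50.4
```

```bash
python3 plan.py .1 .031 .45 3.5
```

```text
t 20.92 p [ 0.1549 -0.0143  0.5147] zaxis [ 0.2438 -0.069  -0.9674] xaxis [-0.033  0.996 -0.079] yawY 3.01 q [-0.222 -0.944  1.956 -0.014  1.874 -0.27 ] F [ 0.   0.1 -1.6] w 0.224 g 50.386843085289
delta tool mm [ 52.  -66.5  46.1]
twist -1.7 or 178.3
```

>>> jog_arm:
  motion:
    - [-1,-7,-21,2,0]
    - [-1,-7,-21,2,0]
    - [-1,-5,-21,2,0]
    - [-1,-3,-21,2,0]
    - [-1,-3,-21,2,0]

```text
time: 21.33
tool_pos: [0.122, -0.0533, 0.5207]
tcp_rot: [2.045, 2.138, 0.138]
wrist_force: [0.4, -1.2, -2.4]
width: 0.221
grip_force: 50.4
```

```bash
python3 plan.py .1 .031 .45 3.5
```

```text
t 21.33 p [ 0.122  -0.0533  0.5207] zaxis [ 0.1929 -0.0566 -0.9796] xaxis [-0.038  0.997 -0.065] yawY 2.91 q [-0.946 -0.944  1.935  0.135  1.987 -0.926] F [ 0.4 -1.2 -2.4] w 0.221 g 50.3791880607605
delta tool mm [ 89.5 -30.9  60.3]
twist -1.3 or 178.7
```

>>> jog_arm:
  motion:
    - [-1,14,-16,2,0]
    - [-1,14,-16,2,0]
    - [-1,12,-18,2,0]
    - [-1,8,-20,2,0]

```text
time: 21.67
tool_pos: [0.1031, -0.0276, 0.5318]
tcp_rot: [2.085, 2.172, 0.106]
wrist_force: [0.2, 0.4, -2.6]
width: 0.227
grip_force: 50.4
```

```bash
python3 plan.py .1 .031 .45 3.5
```

```text
t 21.67 p [ 0.1031 -0.0276  0.5318] zaxis [ 0.1415 -0.0386 -0.9892] xaxis [-0.038  0.998 -0.044] yawY 2.53 q [-0.72  -0.944  1.904  0.072  2.048 -0.723] F [ 0.2  0.4 -2.6] w 0.227 g 50.35600304603577
delta tool mm [ 62.3 -12.   78.2]
twist -1.3 or 178.7
```

>>> jog_arm:
  motion:
    - [-1,10,-19,7,0]
    - [-1,10,-19,7,0]
    - [-1,10,-19,7,0]
    - [-1,8,-20,7,0]
    - [-1,6,-20,7,0]

```text
time: 22.08
tool_pos: [0.0827, 0.0101, 0.528]
tcp_rot: [2.108, 2.2, 0.05]
wrist_force: [0.4, 1.4, -2.3]
width: 0.225
grip_force: 50.3
```

```bash
python3 plan.py .1 .031 .45 3.5
```

```text
t 22.08 p [0.0827 0.0101 0.528 ] zaxis [ 0.0904 -0.0414 -0.995 ] xaxis [-0.041  0.998 -0.045] yawY 2.57 q [-0.009 -0.944  1.908 -0.047  2.087 -0.076] F [ 0.4  1.4 -2.3] w 0.225 g 50.3452330827713
delta tool mm [23.7 11.3 78.3]
twist -1.2 or 178.8
```

>>> jog_arm:
  motion:
    - [-1,-18,6,5,0]
    - [-1,-18,2,5,0]
    - [-1,-12,-6,5,0]
    - [-1,10,-18,4,0]
    - [-1,16,-14,4,0]
    - [-1,16,-14,4,0]
    - [-1,16,-14,4,0]

```text
time: 22.67
tool_pos: [0.0737, 0.017, 0.5218]
tcp_rot: [2.135, 2.199, 0.023]
wrist_force: [-0.1, 1.2, -1.5]
width: 0.223
grip_force: 50.4
```

```bash
python3 plan.py .1 .031 .45 3.5
```

```text
t 22.67 p [0.0737 0.017  0.5218] zaxis [ 0.0652 -0.0421 -0.997 ] xaxis [-0.028  0.999 -0.044] yawY 1.76 q [ 0.128 -0.944  1.92  -0.058  2.106  0.067] F [-0.1  1.2 -1.5] w 0.223 g 50.37063181400299
delta tool mm [16.4 22.1 72.7]
twist -1.9 or 178.1
```

>>> jog_arm:
  motion:
    - [-1,-4,-20,4,0]
    - [-1,-2,-20,4,0]
    - [-1,-2,-20,4,0]
    - [-1,-2,-20,4,0]

```text
time: 23.0
tool_pos: [0.0383, 0.0321, 0.5267]
tcp_rot: [2.123, 2.214, -0.016]
wrist_force: [-0.3, -0.0, -2.8]
width: 0.223
grip_force: 50.4
```

```bash
python3 plan.py .38 .03 .45 8.6
```

```text
t 23.0 p [0.0383 0.0321 0.5267] zaxis [ 0.0464 -0.0585 -0.9972] xaxis [-0.04   0.997 -0.06 ] yawY 2.48 q [ 0.719 -0.944  1.909 -0.091  2.179  0.625] F [-0.3 -0.  -2.8] w 0.223 g 50.38950204849243
delta tool mm [-11.3 337.6  92.5]
twist -6.3 or 173.7
```

>>> jog_arm:
  motion:
    - [-1,5,20,0,0]
    - [-1,10,30,2,0]
    - [-1,18,34,5,0]
    - [-1,18,34,9,0]
    - [-1,18,34,9,0]
    - [-1,18,34,9,0]
    - [-1,18,34,9,0]
    - [-1,18,34,9,0]
    - [-1,18,34,9,0]
    - [-1,18,34,9,0]

```text
time: 23.83
tool_pos: [0.3584, 0.2017, 0.46]
tcp_rot: [2.122, 2.216, -0.018]
wrist_force: [-1.1, -0.1, -1.9]
width: 0.227
grip_force: 50.4
```

```bash
python3 plan.py .54 .318 .30 8.6
```

```text
t 23.83 p [0.3584 0.2017 0.46  ] zaxis [ 0.0448 -0.0594 -0.9972] xaxis [-0.042  0.997 -0.061] yawY 2.57 q [ 0.514 -0.306  1.756 -0.074  1.681  0.462] F [-1.1 -0.1 -1.9] w 0.227 g 50.39588212966919
delta tool mm [118.1 179.7 160.8]
twist -6.2 or 173.8
```

>>> jog_arm:
  motion:
    - [-1,22,32,20,0]
    - [-1,22,32,25,0]
    - [-1,22,32,25,0]
    - [-1,22,32,25,0]
    - [-1,20,30,25,0]
    - [-1,12,18,20,0]
    - [-1,0,0,10,-6.2]
    - [-1,0,0,5,0]
    - [-1,0,0,0,0]

```text
time: 24.58
tool_pos: [0.5218, 0.3098, 0.3135]
tcp_rot: [2.004, 2.325, -0.03]
wrist_force: [0.4, 0.4, -1.6]
width: 0.223
grip_force: 50.4
```

```bash
python3 plan.py .537 .3225 .09 8.6; python3 look.py g scene top; python3 red.py g top
```

```text
t 24.58 p [0.5218 0.3098 0.3135] zaxis [ 0.0412 -0.0616 -0.9972] xaxis [-0.146  0.987 -0.067] yawY 8.55 q [ 0.537  0.095  1.654 -0.075  1.39   0.402] F [ 0.4  0.4 -1.6] w 0.223 g 50.38615107536316
delta tool mm [ 25.3   9.9 222.7]
twist -0.2 or 179.8
redrim 182 z 0.1142 [539.9 317.5] [191.5 179.4] 8.5
red all 1482 z 0.0148 [499.3 307.2] [279.9 185.7] 12.2
bluerim 371 z 0.0651 [520.  30.] [190.8 176.2] 10.0
```

View pics/g_scene.png

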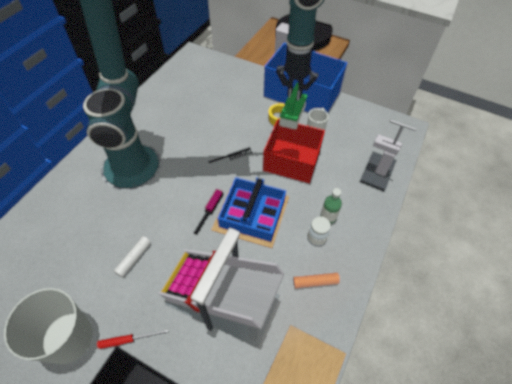

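The brush hangs upright over the red crate, at (293,105). I lower it.

>>> jog_arm:
  motion:
    - [-1,13,5,10,0]
    - [-1,12,5,30,0]
    - [-1,0,0,35,0]
    - [-1,0,0,35,0]
    - [-1,0,0,35,0]
    - [-1,0,0,30,0]
    - [-1,0,0,20,0]
    - [-1,0,0,10,0]
    - [-1,0,0,0,0]

```text
time: 25.43
tool_pos: [0.5373, 0.323, 0.1085]
tcp_rot: [2.005, 2.325, -0.028]
wrist_force: [-0.3, -0.8, -2.2]
width: 0.221
grip_force: 50.4
```

>>> jog_arm:
  motion:
    - [-1,0,0,4,0]
    - [-1,0,0,4,0]
    - [-1,0,0,3,0]
    - [-1,0,0,0,0]

```text
time: 25.77
tool_pos: [0.5399, 0.3233, 0.1007]
tcp_rot: [2.003, 2.324, -0.02]
wrist_force: [-0.5, -0.4, -2.1]
width: 0.22
grip_force: 50.5
```

>>> jog_arm:
  motion:
    - [-1,0,0,4,0]
    - [-1,0,0,4,0]
    - [-1,0,0,3,0]
    - [-1,0,0,0,0]

```text
time: 26.1
tool_pos: [0.5392, 0.3218, 0.0878]
tcp_rot: [2.004, 2.324, -0.025]
wrist_force: [0.4, -0.3, -2.6]
width: 0.222
grip_force: 50.5
```

>>> jog_arm:
  motion:
    - [-1,0,0,2,0]
    - [-1,0,0,2,0]
    - [-1,0,0,0,0]

```text
time: 26.35
tool_pos: [0.5402, 0.322, 0.0848]
tcp_rot: [2.003, 2.324, -0.022]
wrist_force: [0.6, -0.3, -1.9]
width: 0.221
grip_force: 50.6
```

>>> jog_arm:
  motion:
    - [-1,0,0,1.5,0]
    - [-1,0,0,1.5,0]
    - [-1,0,0,0,0]

```text
time: 26.6
tool_pos: [0.541, 0.3217, 0.084]
tcp_rot: [2.002, 2.324, -0.021]
wrist_force: [-2.2, -4.0, 9.6]
width: 0.22
grip_force: 52.2
```

>>> jog_arm:
  motion:
    - [-1,0,0,1.5,0]
    - [-1,0,0,0,0]

```text
time: 26.77
tool_pos: [0.5419, 0.3216, 0.0834]
tcp_rot: [2.001, 2.323, -0.019]
wrist_force: [-1.1, -4.6, 11.8]
width: 0.226
grip_force: 52.9
```

>>> jog_arm:
  motion:
    - [-1,0,0,-1.5,0]
    - [-0.5,0,0,0,0]
    - [-0.4,0,0,0,0]
    - [-0.3,0,0,0,0]
    - [-0.2,0,0,0,0]
    - [0,0,0,0,0]
    - [0,0,0,0,0]
    - [0,0,0,-8,0]
    - [0,0,0,-20,0]
    - [0,0,0,-30,0]
  force: 20

```text
time: 27.6
tool_pos: [0.5351, 0.3238, 0.1369]
tcp_rot: [2.005, 2.326, -0.033]
wrist_force: [0.5, 0.5, 0.3]
width: 0.501
grip_force: 0.0
```

>>> jog_arm:
  motion:
    - [0,0,0,-30,0]
    - [0,0,0,-35,0]
    - [0,0,0,-35,0]
    - [0,0,0,-40,0]
    - [0,0,0,-40,0]
    - [0,0,0,-40,0]
    - [0,-20,-5,-30,0]
    - [0,-35,-10,0,0]
    - [0,0,0,0,0]

```text
time: 28.35
tool_pos: [0.5197, 0.2801, 0.3976]
tcp_rot: [2.002, 2.318, -0.014]
wrist_force: [0.2, 0.1, -0.2]
width: 0.501
grip_force: 0.0
```

```bash
python3 look.py i top wrist scene; for n in top scene wrist; do python3 red.py i $n; done; python3 plan.py .52 .03 .2 9.9
python3 - <<'E'
from h import *
for n in('wrist','top'):
    z=np.load(f'i_{n}.npz');P=cloud(n,z['d'],z);h=cv2.cvtColor(z['im'],cv2.COLOR_RGB2HSV);H,S,V=[h[...,i].astype(int) for i in range(3)]
    m=(H>50)&(H<80)&(S>120)&(P[...,0]>.4)&(P[...,0]<.65)&(P[...,1]>.2)&(P[...,1]<.42);q=P[m]
    r=cv2.minAreaRect((q[:,:2]*1000).astype(np.float32));print(n,len(q),np.round(r[0]),np.round(r[1]),r[2],'z',np.percentile(q[:,2],[2,50,99]).round(3))
    B=(P[...,0]>.35)&(P[...,0]<.7)&(P[...,1]>-.12)&(P[...,1]<.175)&(V<80)&(P[...,2]>.09); q=P[B]
    if len(q)>5:
        r=cv2.minAreaRect((q[:,:2]*1000).astype(np.float32));print(' handle',len(q),np.round(r[0],1),np.round(r[1],1),r[2],np.median(q[:,2]))
E
```

```text
redrim 195 z 0.1138 [540.9 317.9] [190.2 181. ] 8.5
red all 1473 z 0.0321 [519.6 302.8] [236.7 204.5] 8.5
bluerim 374 z 0.0647 [520.3  29.9] [191.6 176.3] 10.0
redrim 232 z 0.113 [543.4 319.4] [186.8 184.9] 8.9
red all 2276 z 0.0588 [543.  318.8] [187.7 186.5] 8.7
bluerim 496 z 0.0646 [504.8 110.3] [188.1 349.3] 10.8
redrim 1651 z 0.1142 [541.2 318.4] [188.8 178.6] 8.6
red all 12054 z 0.0087 [541.2 318.4] [188.8 178.6] 8.6
bluerim 1250 z 0.0641 [503.4 110.8] [186.8 351.9] 10.7
t 28.5 p [0.519  0.2832 0.3921] zaxis [ 0.046  -0.058  -0.9973] xaxis [-0.145  0.987 -0.064] yawY 8.51 q [ 0.5    0.041  1.57  -0.073  1.518  0.357] F [-0.6 -0.1 -0.6] w 0.501 g 0.0
delta tool mm [-237.8  -43.5  206.4]
twist -1.5 or 178.5
wrist 2506 [541. 321.] [ 61. 130.] 10.210667610168457 z [0.053 0.056 0.106]
 handle 656 [519.   31.5] [ 18.9 163.7] 9.284076690673828 0.10373270714009247
top 355 [542. 322.] [ 57. 132.] 8.810604095458984 z [0.049 0.058 0.11 ]
 handle 561 [469.1  86.1] [ 90.6 288.7] 41.11096954345703 0.11361598696208297
```

View pics/i_wrist.png

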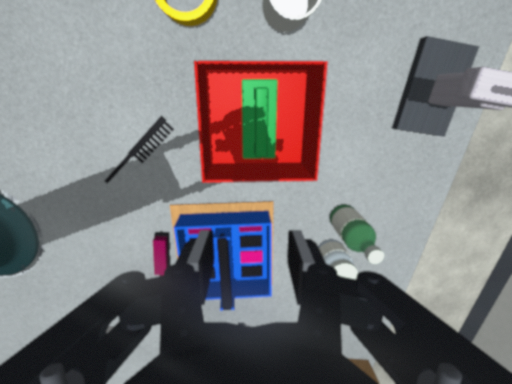

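The brush stands on its bristles, at (259,120), in the red crate, which has not moved. Before gripping the blue crate I take out the last 4 degrees of tilt at the inner limit, with the hand empty.

>>> jog_arm:
  motion:
    - [0,-21.7,-30.4,-8.3,0]
    - [0,-21.7,-30.4,-8.3,0]
    - [0,-21.7,-30.4,-8.3,0]
    - [0,-21.7,-30.4,-8.3,0]
    - [0,-21.7,-30.4,-8.3,0]
    - [0,-21.7,-30.4,-8.3,0]
    - [0,-21.7,-30.4,-8.3,0]
    - [0,-21.7,-30.4,-8.3,0]
    - [0,-21.7,-30.4,-8.3,0]
    - [0,-21.7,-30.4,-8.3,0]

```text
time: 29.33
tool_pos: [0.2452, 0.0287, 0.477]
tcp_rot: [2.001, 2.328, -0.024]
wrist_force: [0.8, -2.0, 0.9]
width: 0.498
grip_force: 0.0
```

>>> jog_arm:
  motion:
    - [0,-21.7,-30.4,-8.3,0]
    - [0,-21.7,-30.4,-8.3,0]
    - [0,-21.7,-30.4,-8.3,0]
    - [0,-21.7,-30.4,-8.3,0]
    - [0,-21.7,-30.4,-8.3,0]
    - [0,0,0,0,0]
    - [0,0,0,0,0]

```text
time: 29.92
tool_pos: [0.1396, -0.0761, 0.5115]
tcp_rot: [2.016, 2.315, -0.021]
wrist_force: [0.3, -0.4, -0.1]
width: 0.502
grip_force: 0.0
```

```bash
python3 plan.py .036 -.005 .51 9.9
```

```text
t 29.92 p [ 0.1396 -0.0761  0.5115] zaxis [ 0.0448 -0.0574 -0.9973] xaxis [-0.136  0.989 -0.063] yawY 7.96 q [-0.609 -0.813  1.915 -0.023  1.97  -0.757] F [ 0.3 -0.4 -0.1] w 0.502 g 0.0
delta tool mm [ 84.5 -92.7  -7.2]
twist -2.1 or 177.9
```

>>> jog_arm:
  motion:
    - [0,-20,-4,0,0]
    - [0,17,-10,0,0]
    - [0,17,-10,0,0]
    - [0,17,-10,0,0]
    - [0,17,-10,0,0]
    - [0,17,-10,0,0]
    - [0,0,0,0,0]

```text
time: 30.5
tool_pos: [0.0832, -0.0176, 0.5087]
tcp_rot: [1.98, 2.35, -0.022]
wrist_force: [-0.8, -0.1, 1.5]
width: 0.501
grip_force: 0.0
```

```bash
python3 plan.py .036 -.005 .51 9.9
```

```text
t 30.5 p [ 0.0832 -0.0176  0.5087] zaxis [ 0.043  -0.0552 -0.9975] xaxis [-0.168  0.984 -0.062] yawY 9.81 q [-0.349 -0.944  1.947 -0.043  2.079 -0.541] F [-0.8 -0.1  1.5] w 0.501 g 0.0
delta tool mm [ 20.2 -44.3  -4. ]
twist -0.2 or 179.8
```

>>> jog_arm:
  motion:
    - [0,-18,-4,2,0]
    - [0,10,-16,2,0]
    - [0,14,-14,2,0]
    - [0,16,-12,2,0]
    - [0,16,-12,2,0]

```text
time: 30.92
tool_pos: [0.0659, 0.0046, 0.5145]
tcp_rot: [2.026, 2.338, -0.051]
wrist_force: [0.2, 0.6, 0.2]
width: 0.501
grip_force: 0.0
```

```bash
python3 plan.py .036 -.005 .51 9.9
```

```text
t 30.92 p [0.0659 0.0046 0.5145] zaxis [ 0.0143 -0.0564 -0.9983] xaxis [-0.142  0.988 -0.058] yawY 8.19 q [-0.012 -0.942  1.934 -0.067  2.134 -0.191] F [0.2 0.6 0.2] w 0.501 g 0.0
delta tool mm [ -4.9 -31.    4.6]
twist -1.7 or 178.3
```

>>> jog_arm:
  motion:
    - [0,-2,20,0,0]
    - [0,-2,38,0,0]
    - [0,-2,38,0,0]
    - [0,-2,38,5,0]
    - [0,-2,38,10,0]
    - [0,-2,34,22,0]
    - [0,-2,34,22,0]
    - [0,-2,34,22,0]
    - [0,-2,34,22,0]
    - [0,-2,34,22,0]

```text
time: 31.75
tool_pos: [0.4103, 0.0283, 0.3907]
tcp_rot: [2.018, 2.346, -0.053]
wrist_force: [0.6, -0.3, 0.7]
width: 0.504
grip_force: 0.0
```

>>> jog_arm:
  motion:
    - [0,0,34,22,0]
    - [0,0,34,22,0]
    - [0,0,30,22,0]
    - [0,0,20,22,-1.7]
    - [0,0,0,10,0]
    - [0,0,0,0,0]

```text
time: 32.25
tool_pos: [0.5251, 0.0396, 0.2907]
tcp_rot: [1.988, 2.379, -0.063]
wrist_force: [-0.5, 0.7, -0.5]
width: 0.498
grip_force: 0.0
```

```bash
python3 plan.py .519 .030 .080 9.9;python3 look.py j wrist; python3 red.py j wrist; python3 - <<'E'
from h import *
z=np.load('j_wrist.npz');P=cloud('wrist',z['d'],z);h=cv2.cvtColor(z['im'],cv2.COLOR_RGB2HSV);V=h[...,2]
q=P[(P[...,0]>.4)&(P[...,0]<.64)&(P[...,1]>-.08)&(P[...,1]<.14)&(P[...,2]>.095)&(P[...,2]<.115)&(V<90)]
r=cv2.minAreaRect((q[:,:2]*1000).astype(np.float32));print('handle',len(q),np.round(r[0],1),np.round(r[1],1),r[2],np.median(q[:,2]))
E
```

```text
t 32.25 p [0.5251 0.0396 0.2907] zaxis [ 0.0052 -0.057  -0.9984] xaxis [-0.177  0.982 -0.057] yawY 10.22 q [ 0.066 -0.051  1.843 -0.059  1.349 -0.1  ] F [-0.5  0.7 -0.5] w 0.498 g 0.0
delta tool mm [  3.6  -6.6 210.8]
twist 0.3 or -179.7
redrim 0
red all 2331 z 0.0409 [555.  229.6] [185.1   2.4] 8.4
bluerim 2806 z 0.0639 [518.8  28.4] [189.6 179.2] 10.0
handle 1880 [518.6  28.9] [ 19.3 163.3] 10.280537605285645 0.10359208713016727
```

>>> jog_arm:
  motion:
    - [0,1.2,-4,20,0]
    - [0,1,-2.7,40,0]
    - [0,0,0,40,0]
    - [0,0,0,40,0]
    - [0,0,0,30,0]
    - [0,0,0,20,0]
    - [0,0,0,12,0]
    - [0,0,0,6,0]
    - [0,0,0,0,0]
  force: 60

```text
time: 33.05
tool_pos: [0.5228, 0.0288, 0.0892]
tcp_rot: [1.985, 2.371, -0.051]
wrist_force: [0.9, -0.0, 0.9]
width: 0.502
grip_force: 0.0
```

```bash
python3 plan.py .519 .029 .080 10
```

```text
t 33.05 p [0.5228 0.0288 0.0892] zaxis [ 0.0158 -0.0566 -0.9983] xaxis [-0.176  0.983 -0.058] yawY 10.15 q [ 0.046  0.108  2.071 -0.07   0.951 -0.091] F [ 0.9 -0.   0.9] w 0.502 g 0.0
delta tool mm [ 1.4 -3.8  9.2]
twist 0.1 or -179.9
```

>>> jog_arm:
  motion:
    - [0,1,-3.5,5,0]
    - [0,0,0,4,0]
    - [0,0,0,0,0]
    - [-0.6,0,0,0,0]
    - [-0.7,0,0,0,0]
    - [-1,0,0,0,0]
    - [-1,0,0,0,0]
    - [-1,0,0,0,0]

```text
time: 33.72
tool_pos: [0.5201, 0.0288, 0.0809]
tcp_rot: [1.985, 2.371, -0.05]
wrist_force: [-0.0, 0.6, 6.0]
width: 0.223
grip_force: 62.1
```

>>> jog_arm:
  motion:
    - [-1,0,0,0,0]
    - [-1,0,0,-4,0]
    - [-1,0,0,-10,0]
    - [-1,0,0,-25,0]
    - [-1,0,0,-35,0]
    - [-1,0,0,-40,0]
    - [-1,0,0,-40,0]
    - [-1,0,0,-30,0]
    - [-1,0,0,-15,0]
    - [-1,0,0,0,0]

```text
time: 34.55
tool_pos: [0.5185, 0.0404, 0.2839]
tcp_rot: [1.981, 2.367, -0.042]
wrist_force: [0.1, -0.1, -3.5]
width: 0.216
grip_force: 60.6
```

```bash
python3 look.py k wrist top; python3 plan.py .541 .3184 .26 8.6; python3 - <<'E'
from h import *
for n in('wrist','top'):
    z=np.load(f'k_{n}.npz');P=cloud(n,z['d'],z);h=cv2.cvtColor(z['im'],cv2.COLOR_RGB2HSV);H,S,V=[h[...,i].astype(int) for i in range(3)]
    m=(H>105)&(H<125)&(S>120)&(P[...,0]>.35)&(P[...,0]<.7)&(P[...,1]>-.12)&(P[...,1]<.17)&(P[...,2]>.12)&(z['d']>0)
    q=P[m]; zt=np.percentile(q[:,2],95)
    q=q[q[:,2]>zt-.025]; A=np.c_[q[:,:2]-q[:,:2].mean(0),np.ones(len(q))]
    r=cv2.minAreaRect((q[:,:2]*1000).astype(np.float32)); s=np.linalg.lstsq(A,q[:,2],rcond=None)[0]
    print(n,len(q),'ztop',zt,'slopes deg',np.degrees(s[:2]).round(2),np.round(r[0],1),np.round(r[1],1),round(r[2],2))
E
```

```text
t 34.65 p [0.5157 0.04   0.2782] zaxis [ 0.0154 -0.0565 -0.9983] xaxis [-0.175  0.983 -0.058] yawY 10.14 q [ 0.068 -0.07   1.884 -0.059  1.317 -0.094] F [ 0.1 -0.  -5.2] w 0.222 g 60.53451061248779
delta tool mm [270.2  73.8   2.8]
twist 1.5 or -178.5
wrist 11115 ztop 0.2677446648011424 slopes deg [0.1  1.34] [518.7  42.2] [191.9 176.1] 10.04
top 80 ztop 0.639661948576804 slopes deg [-32.38  -5.1 ] [435.4  44. ] [158.7 103.5] 0.3
```

View pics/k_wrist.png

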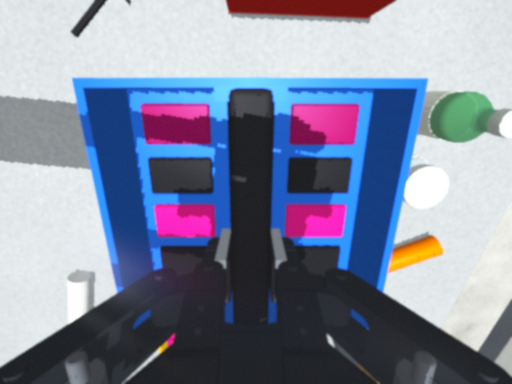

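The wrist view shows the blue crate gripped mid-handle, at (250,200), level and square. I carry it over the red crate and compare edges before lowering.

>>> jog_arm:
  motion:
    - [-1,12,3,-6,0]
    - [-1,25,7,-8,0]
    - [-1,35,10,-6,0]
    - [-1,39,11,-2,0]
    - [-1,39,11,0,0]
    - [-1,39,11,0,0.5]
    - [-1,35,9,0,0.5]
    - [-1,25,6,0,0.5]
    - [-1,14,4,0,0]
    - [-1,6,1,0,0]

```text
time: 35.48
tool_pos: [0.5405, 0.3204, 0.2817]
tcp_rot: [2.014, 2.349, -0.058]
wrist_force: [0.7, -0.7, -4.3]
width: 0.217
grip_force: 60.6
```

>>> jog_arm:
  motion:
    - [-1,0,0,20,0]
    - [-1,0,0,20,0]
    - [-1,0,0,12,0]
    - [-1,0,0,6,0]
    - [-1,0,0,0,0]
    - [-1,0,0,0,0]
    - [-1,0,0,0,0]

```text
time: 36.07
tool_pos: [0.5436, 0.315, 0.2288]
tcp_rot: [2.016, 2.344, -0.047]
wrist_force: [0.3, 0.7, -4.2]
width: 0.22
grip_force: 60.5
```

```bash
python3 look.py l top scene wrist; python3 plan.py .541 .3175 .19 8.6; cat > edges.py <<'E'
import sys
from h import *
tag=sys.argv[1]
for n in('top','scene','wrist'):
    z=np.load(f'{tag}_{n}.npz');P=cloud(n,z['d'],z);h=cv2.cvtColor(z['im'],cv2.COLOR_RGB2HSV);H,S,V=[h[...,i].astype(int) for i in range(3)]
    A=(P[...,0]>.38)&(P[...,0]<.7)&(P[...,1]>.17)&(P[...,1]<.47)&(z['d']>0)
    b=A&(H>105)&(H<125)&(S>120)&(P[...,2]>.1)&(P[...,2]<.3); q=P[b]; zt=np.percentile(q[:,2],97); q=q[q[:,2]>zt-.02]
    M=np.c_[q[:,:2]-q[:,:2].mean(0),np.ones(len(q))]; s=np.linalg.lstsq(M,q[:,2],rcond=None)[0]
    r=cv2.minAreaRect((q[:,:2]*1000).astype(np.float32)); print(n,'blue',len(q),'z',np.median(q[:,2]).round(4),'slope',np.degrees(s[:2]).round(2),np.round(r[0],1),np.round(r[1],1),round(r[2],2))
    c=A&((H<8)|(H>174))&(S>120)&(P[...,2]<.117)&(P[...,2]>.008); q=P[c]
    if len(q)>10:
        # red walls in red's frame (yaw 8.6 about .541,.3184)
        a=np.radians(8.6); d=(q[:,:2]-[.541,.3184])*1000; x=d@[np.cos(a),np.sin(a)]; y=d@[-np.sin(a),np.cos(a)]
        print('  red',len(q),'x',np.percentile(x,[1,99]).round(1),'y',np.percentile(y,[1,99]).round(1))
E
python3 edges.py l
```

```text
t 36.22 p [0.5436 0.3153 0.229 ] zaxis [ 0.0181 -0.0553 -0.9983] xaxis [-0.149  0.987 -0.057] yawY 8.63 q [ 0.518  0.187  1.702 -0.06   1.264  0.386] F [-0.1  0.8 -5.3] w 0.219 g 60.48947811126709
delta tool mm [ 4.7 -2.6 38.8]
twist -0.0 or 180.0
top blue 96 z 0.2461 slope [31.97  5.77] [561.5 318.1] [ 63.9 172. ] 8.57
  red 216 x [-96.7  69. ] y [-90.7 -13.5]
scene blue 143 z 0.2511 slope [-5.71 12.3 ] [545.2 306.7] [ 91.2 153.3] 29.59
  red 986 x [-90.1  95.1] y [-91.5   9.7]
wrist blue 985 z 0.2501 slope [  5.99 -10.87] [541.1 335.2] [102.4 100.2] 54.81
```

```bash
sed -i 's/(P\[...,2\]>.1)&(P\[...,2\]<.3); q=P\[b\]; zt=.*; q=q\[q.*$/(P[...,2]>float(sys.argv[2])-.012)\&(P[...,2]<float(sys.argv[2])+.01); q=P[b]/' edges.py; python3 edges.py l .213
```

```text
top blue 278 z 0.2109 slope [-0.15  0.04] [545.3 315.8] [191.3 182.7] 8.32
  red 216 x [-96.7  69. ] y [-90.7 -13.5]
scene blue 370 z 0.2099 slope [ 0.62 -0.15] [545. 316.] [189.6 184.6] 8.57
  red 986 x [-90.1  95.1] y [-91.5   9.7]
wrist blue 5902 z 0.2091 slope [-0.02  0.49] [543.2 317.2] [191.8 176.4] 8.24
```

>>> jog_arm:
  motion:
    - [-1,1,-1,10,0]
    - [-1,1,-1,10,0]
    - [-1,1.2,-0.7,6,0]
    - [-1,1,-0.5,4,0]
    - [-1,0,0,2,0]
    - [-1,0,0,0,0]
    - [-1,0,0,0,0]
    - [-1,0,0,0,0]

```text
time: 36.88
tool_pos: [0.5399, 0.3171, 0.1956]
tcp_rot: [2.016, 2.345, -0.049]
wrist_force: [-0.1, 0.2, -4.5]
width: 0.219
grip_force: 60.6
```

```bash
python3 look.py n top scene wrist; python3 plan.py .541 .3175 .192 8.6; python3 edges.py n .182
```

```text
t 37.03 p [0.5399 0.3171 0.1958] zaxis [ 0.0167 -0.0561 -0.9983] xaxis [-0.149  0.987 -0.058] yawY 8.63 q [ 0.523  0.207  1.742 -0.061  1.207  0.394] F [-0.3  0.  -4.5] w 0.224 g 60.55033564567566
delta tool mm [0.5 1.1 3.8]
twist 0.0 or -180.0
top blue 244 z 0.178 slope [ 0.2  -0.06] [539.4 317.2] [193.  181.3] 8.6
  red 127 x [-97.3  69.8] y [-90.6 -13.2]
scene blue 320 z 0.1774 slope [ 0.46 -0.5 ] [542.  315.9] [189.3 181.8] 8.88
  red 858 x [-86.8  94.4] y [-91.2 -83.3]
wrist blue 5053 z 0.1767 slope [-0.01  0.32] [539.5 318.7] [191.1 175.9] 8.43
```

>>> jog_arm:
  motion:
    - [-1,1,1.2,1,0]
    - [-1,0,0,1,0]
    - [-1,0,0,0.5,0]
    - [-1,0,0,0,0]

```text
time: 37.37
tool_pos: [0.5405, 0.3179, 0.1924]
tcp_rot: [2.016, 2.345, -0.051]
wrist_force: [-0.0, 0.0, -4.5]
width: 0.219
grip_force: 60.5
```

>>> jog_arm:
  motion:
    - [-1,0,0,1,0]
    - [-1,0,0,0,0]
    - [-1,0,0,0,0]

```text
time: 37.62
tool_pos: [0.5407, 0.3179, 0.1919]
tcp_rot: [2.016, 2.345, -0.05]
wrist_force: [-0.1, -0.2, -2.1]
width: 0.216
grip_force: 60.9
```

```bash
python3 look.py o top scene wrist; python3 plan.py .541 .3175 .192 8.6; python3 edges.py o .178
```

```text
t 37.77 p [0.5407 0.3179 0.1919] zaxis [ 0.0162 -0.0564 -0.9983] xaxis [-0.15   0.987 -0.058] yawY 8.64 q [ 0.523  0.212  1.743 -0.061  1.202  0.395] F [ 0.   0.4 -1.9] w 0.222 g 60.9554386138916
delta tool mm [-0.5  0.2 -0. ]
twist 0.0 or -180.0
top blue 243 z 0.1742 slope [-0.45  0.4 ] [541.1 318. ] [194.5 181.4] 8.41
  red 136 x [-96.8  67. ] y [-90.7 -13.4]
scene blue 308 z 0.1735 slope [ 0.54 -0.27] [543.1 316.9] [188.8 184.1] 9.36
  red 824 x [-86.9  94.5] y [-91.5 -83.5]
wrist blue 5093 z 0.1728 slope [-0.12  0.25] [540.3 319.7] [191.1 176.1] 8.32
```

>>> jog_arm:
  motion:
    - [-1,0,0,0.6,0]
    - [-1,0,0,0,0]
    - [-0.5,0,0,0,0]
    - [-0.4,0,0,0,0]
    - [-0.2,0,0,0,0]
    - [0,0,0,0,0]
    - [0,0,0,0,0]
    - [0,0,0,-8,0]
    - [0,0,0,-25,0]
    - [0,0,0,-35,0]

```text
time: 38.6
tool_pos: [0.5374, 0.3204, 0.2558]
tcp_rot: [2.017, 2.347, -0.062]
wrist_force: [1.0, -0.1, -1.2]
width: 0.497
grip_force: 0.0
```

>>> jog_arm:
  motion:
    - [0,0,0,-40,0]
    - [0,0,0,-40,0]
    - [0,0,0,-40,0]
    - [0,0,0,-30,0]
    - [0,0,0,-10,0]
    - [0,0,0,0,0]
    - [0,0,0,0,0]

```text
time: 39.18
tool_pos: [0.537, 0.3308, 0.4187]
tcp_rot: [2.016, 2.345, -0.049]
wrist_force: [-0.1, 0.6, -0.1]
width: 0.503
grip_force: 0.0
```

```bash
python3 look.py p top scene wrist; python3 plan.py .541 .3175 .4 8.6; python3 edges.py p .175
```

```text
t 39.33 p [0.5363 0.3302 0.4153] zaxis [ 0.0114 -0.0592 -0.9982] xaxis [-0.15   0.987 -0.06 ] yawY 8.63 q [ 0.544  0.139  1.423 -0.057  1.6    0.392] F [-0.2 -0.3 -1.2] w 0.502 g 0.0
delta tool mm [-12.3   2.7  16.1]
twist 0.0 or -180.0
top blue 329 z 0.1738 slope [ 0.1 -0.7] [542.  308.9] [194.4 164. ] 8.95
  red 166 x [-97.   68.2] y [-90.8  28. ]
scene blue 412 z 0.1724 slope [ 0.66 -0.36] [543. 318.] [189.  184.4] 9.1
  red 831 x [-86.8  94.6] y [-91.7 -82.7]
wrist blue 2266 z 0.1744 slope [-0.11  0.76] [541.2 317.8] [190.  178.6] 8.53
```

View pics/p_scene.png

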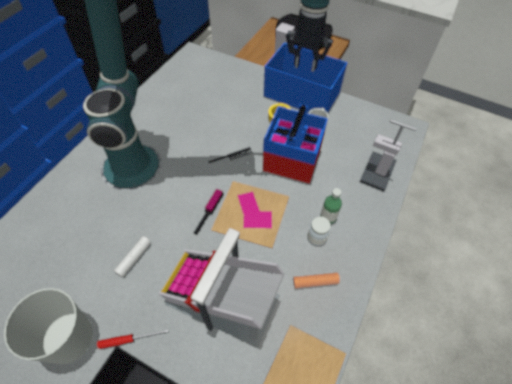

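The blue crate sits on the red one, at (295,140). Its centre agrees with the red crate's within 1 mm and its yaw within 0.5 degrees, the cores are at the stop, and the arm is clear. I hand the job in.

```bash
python3 -c "
from workcell import bot
print(bot.finish_job())"
```

```text
the job is handed in; nothing more can be done
None
```

The job was handed in at 39 s, without a verdict shown: the cores are at the stop, the brush stood bristles down in the red crate when last seen, and the blue crate sits within 1 mm of the red one, which did not move.

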